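# Load the measuring pallet: each part into its own nest

### The job

Load the measuring pallet for the next run: put the big knurled setting ring into the large round nest, the brass bush into the small round nest, the angle bracket base-down into the oblong nest, and lay the stepped shaft across the two V-rests of its cradle, centred, with a thin end in each V. Each part must be fully home in its nest and left at rest. The grey steel bush with a flange belongs to another job and has no nest: leave it where it stands.

Things in the scene. Friction and masses are not known exactly. Their poses are not given: they have to be found in the camera images.
- setting_ring: Big steel ring with a knurled rim and a 25 mm bore: outside diameter 60 mm, 18 mm high, 0.33 kg, lying flat on the bench; grip it across the outside. Instruments stand close behind the parts (from x = 0.50 m where y is 0.11 to 0.33, from x = 0.72 m where y is -0.17 to 0.10): fingers that open along y have more room. Origin at the centre of its underside, z up.
- brass_bush: Small plain brass bush standing on end: outside diameter 30 mm, 26 mm high, 0.09 kg; grip it across the outside. Origin at the centre of its underside, z up.
- angle_bracket: L-shaped milled aluminium bracket, 0.07 kg, lying on its base: base 28 mm (x) by 50 mm (y) by 8 mm thick; at the +y end an upright web 8 mm thick (y from 17 to 25 mm), 28 mm wide, its top 38 mm above the underside. Origin at the centre of the underside of the base, z up.
- stepped_shaft: Turned steel shaft lying on the bench, 125 mm long along its own y axis, 0.19 kg. Diameter 25 mm from y = -11 to 34 (the thick part), 20 from -41 to -11, 16 from 34 to 62, 12 from -62 to -41; it balances at y = +4. Origin under the middle of its length, 12.5 mm below its axis (at bench level as found); it may roll.
- shaft_centre (a point): Point on the shaft's axis at the middle of its length.
- nest_ring: Large round nest on the pallet: black square base 88 x 88 x 6 mm with a white flared collar; a flat floor of 66 mm diameter, 6 mm above the origin, widening to 76 mm at the rim, 13 mm above the origin. Fixed. Origin at the centre of the base's underside, on top of the pallet (12 mm above the bench); z up. A tall spectrometer stands right of the pallet (y below -0.47 m).
- nest_bush: Small round nest on the pallet: black square base 66 x 66 x 6 mm with a white flared collar; a flat floor of 36 mm diameter, 6 mm above the origin, widening to 46 mm at the rim, 13 mm above the origin. Fixed. Origin at the centre of the base's underside; z up.
- nest_angle: Oblong nest on the pallet: black base 60 x 84 x 6 mm with four white leaning rails; a flat floor of 34 mm (x) by 56 mm (y), 6 mm above the origin, widening to about 43 x 65 mm at the rails' top, 14 mm above the origin. The bracket fits either way round, its length along the nest's y. Fixed. Origin: centre of the base's underside; z up.
- nest_vee: Fixed shaft cradle on the pallet: black base 122 (x) by 54 (y) by 6 mm with two steel 90-degree V-rests, 6 mm thick, at x = -50.5 and +50.5 mm, V bottoms 20 mm and tops 34 mm above the origin. The shaft lies along x, a thin end in each V (either way round), its axis then about 30 mm above the origin, within 2 degrees of level. Origin: centre of the base's underside; z up.
- flanged_bush: Dull grey steel bush with a wide flange at its foot, 38 mm diameter, 30 mm high, standing among the parts; not to be moved. Origin at the centre of its underside.
There are look-alikes about, which are no part of the job. Leave any purple look-alike of the brass_bush alone. What is shaped like the angle_bracket but pink is not meant.

How it is judged:
At the end, for the whole second after the job is handed in: Ring, brass bush and bracket stand level on the floor of their nests, within 8 mm of the centre (bracket in line within 0.3 rad); the shaft lies level in both Vs, centred within 10 mm, in line within 0.12 rad; all at rest; the flanged bush within 20 mm of its start (horizontal distance between setting_ring and nest_ring below 0.008 m and z of setting_ring in the frame of nest_ring between 0.003 and 0.009 m and angle between each of setting_ring, brass_bush, angle_bracket's own z axis and vertical below 0.08 rad and horizontal distance between brass_bush and nest_bush below 0.008 m and z of brass_bush in the frame of nest_bush between 0.003 and 0.009 m and horizontal distance between angle_bracket and nest_angle below 0.008 m and z of angle_bracket in the frame of nest_angle between 0.003 and 0.009 m and angle between the y axis of angle_bracket and the y axis of nest_angle, either way round below 0.3 rad and horizontal distance between shaft_centre and nest_vee below 0.01 m and z of shaft_centre in the frame of nest_vee between 0.026 and 0.034 m and angle between the y axis of stepped_shaft and the x axis of nest_vee, either way round below 0.12 rad and angle between stepped_shaft's own y axis and vertical between 1.49 and 1.65 rad and linear speed of each of setting_ring, brass_bush, angle_bracket, stepped_shaft below 0.01 m/s and distance of flanged_bush from where it was at the start of the episode below 0.02 m); the robot touches nothing.
It fails at once if the flanged bush is moved more than 20 mm from where it stood (distance of flanged_bush from where it was at the start of the episode above 0.02 m).
It also fails if it takes over 109 s, if anything falls off the work surface, if the arm or the gripper's body presses on something with over 40 N, if the wrist force passes 120 N, or if a joint passes its speed limit or range.

### The arm

A 6-joint arm with a two-finger parallel gripper is mounted at the origin on a cart in front of the work surface, level with it; the furniture and walls round the work are solid. World frame = base frame: x ahead of the robot, y to its left, z up, the work surface at z = 0. Lengths are in m, angles in rad, forces in N, time in s.
With the tool pointing down it reaches from about 0.35 to 0.775 m from the base axis. Payload 7.3 kg.
Tool frame: the origin (TCP) lies at the very end of the fingers, on their centre line; the grasp point (between the pads) lies 19 mm behind it (robot.hold_point_z is the distance from the TCP to the grasp point, in m); z points along the fingers, y is the direction in which the jaws open and shut (so a half turn about z gives the same grasp; the last joint's range is limited). The gripper opens to 92 mm and grips with 3 to 60 N. Pads are 19 mm wide; open, the fingers measure 130 mm over their backs; the gripper's body (75 mm by 190 mm) begins 47 mm behind the grasp point.
Start: joints at [-1.4, 0.342, 1.524, -0, 1.275, -0.146], TCP at [0.164, -0.499, 0.227] pointing down, gripper open.
Joint ranges: [-2.53, 2.53], [-0.77, 2.02], [0.04, 2.7], [-1, 4.14], [0.28, 2.66], [-3.11, 3.11]. Speed limits (rad/s): [2.57, 2.57, 3.14, 3.14, 3.14, 3.14].

### API

Orientations are given as [roll, pitch, yaw] about the fixed x, y, z axes, in that order (R = Rz(yaw) Ry(pitch) Rx(roll)).
In Python, from cell import monitor, viewer, robot gives the robot as it stands.
- The arm moves only by the tool move_arm, never from a script. Its argument "deltas" is a list of rows, each an object of numbers: "x", "y", "z": the shift along the tool's x, y, z in m; "wx", "wy", "wz": the turn, a rotation vector about the tool's x, y, z in degrees; "hand": the opening, from 0 (shut) to 1 (fully open). In form: [{"x": .., "y": .., "z": .., "wx": .., "wy": .., "wz": .., "hand": ..}, ...]. A call has 1 to 8 rows; each row is the pose to reach, as a shift and turn from the pose commanded when the call began, along the tool's axes at that moment; what a row does not reach only later rows make up. A row lasts 1/8 s, in which the tool goes at most 62.5 mm and 10.7 degrees, less where a joint would pass 70% of its speed; a pose out of reach is approached as far as the arm can. A call with a gripper value outside its range is refused whole. The fingers move at their own pace and stop on an object; "grip_force" is the grip in N (left out, the last holds). Time passes only in rows, so rows that repeat a pose let the fingers close. It gives the time, the measured TCP pose, the force and the opening at its end, in the units of the state.
- monitor.observe(): the state, without advancing time (a new reading comes with each control period).
- viewer.read_camera(name): name is "scene" or "top" or "wrist"; returns the picture (400x640x3 uint8, red, green, blue); there is no depth.
- viewer.camera_params(name): a dict with "camera_matrix" (3x3 intrinsics, pixels), "R" (3x3) and "t" (3): a world point X has camera coordinates R X + t. Camera axes: x right, y down, z forward; pixel columns grow to the right and rows downward; lengths in m; the calibration is good to about 2 mm. A picture is of the moment at which its call begins: read the wrist's pose just before it. camera_params takes no time and is no camera call; for the wrist camera it gives the pose at the moment of the call.
- robot.hand_in(): hands the job in, once; it reports no verdict.
The state is a dict: "time": time; "qpos": joint angles; "qvel": joint speeds; "joint_efforts": joint torques, N m; "tool_pos": TCP position; "tool_rot": TCP orientation; "contact_force": force on the tool from outside, world axes, zero at the start; "torque": the same for the moment, N m; "opening": finger opening in m.
Only numpy, scipy, OpenCV 4.12 (cv2) and the standard library are available. Lean on these libraries where they do the work, as an engineer would, in place of code of your own. Each camera call takes 0.05 s, during which the arm holds its last target. There are 200 camera calls.

## Working session

There is one attempt and no reset: what is moved stays moved. The work goes in short steps, Python scripts to look and compute and a tool call to move; the robot and the scene stay as the last step left them, time stands still between calls to the robot, and variables do not carry over. Pictures are saved under pics/ and viewed, about 12 in all and at most 16, crops included, and the job is handed in when it is done.

Besides the shell and the picture viewer there is one more tool, called after "Request:" as name(argument=value, ...), one argument or row to a line, values as JSON. move_arm: Moves the arm, as the interface text tells. Its arguments: {"type":"object","properties":{"deltas":{"type":"array","items":{"type":"object","properties":{"x":{"type":"number"},"y":{"type":"number"},"z":{"type":"number"},"wx":{"type":"number"},"wy":{"type":"number"},"wz":{"type":"number"},"hand":{"type":"number"}}}},"grip_force":{"type":"number"}},"required":["deltas"]}

```bash
ls; mkdir -p pics; python3 - <<'E'
from cell import monitor, viewer, robot
import cv2
print(monitor.observe())
for n in ("scene","top"):
    im=viewer.read_camera(n); cv2.imwrite(f"pics/{n}0.png",im[:,:,::-1]); p=viewer.camera_params(n); print(n,p)
E
```

```text
pics
{'time': 0.0, 'qpos': array([-1.39999018e+00,  3.42719528e-01,  1.52500433e+00, -4.69007578e-05,
        1.27536023e+00, -1.45995196e-01]), 'qvel': array([-8.75916695e-05, -2.05504869e-04,  1.14168478e-03,  5.92682010e-05,
       -7.39943832e-04, -5.78006490e-04]), 'joint_efforts': array([-5.58552238e-04, -4.31242812e+01, -2.44221586e+01,  7.18661374e-02,
        5.59503108e-02, -1.02998317e-04]), 'tool_pos': array([ 0.16349511, -0.498481  ,  0.22605103]), 'tool_rot': array([-3.14011056e+00, -1.72598188e-04,  3.16814904e-01]), 'contact_force': array([ 0.19885525, -0.3613347 ,  0.35806592]), 'torque': array([-0.0254803 ,  0.01478137, -0.00954085]), 'opening': 0.09182157734532505}
scene {'camera_matrix': array([[517.85931513,   0.        , 315.33233071],
       [  0.        , 517.85931513, 207.78024671],
       [  0.        ,   0.        ,   1.        ]]), 'R': array([[ 0.47959534, -0.8773373 , -0.01635766],
       [-0.53070071, -0.27516037, -0.8016505 ],
       [ 0.69881691,  0.39314887, -0.59756916]]), 't': array([-0.29642922,  0.39781483,  1.06951652])}
top {'camera_matrix': array([[468.83979392,   0.        , 321.58732334],
       [  0.        , 468.83979392, 189.97752889],
       [  0.        ,   0.        ,   1.        ]]), 'R': array([[ 0.01109788, -0.99992466,  0.00524543],
       [-0.99452349, -0.01158282, -0.1038695 ],
       [ 0.10392243, -0.00406397, -0.9945771 ]]), 't': array([0.0056296 , 0.61631186, 1.26491593])}
```

View pics/top0.png

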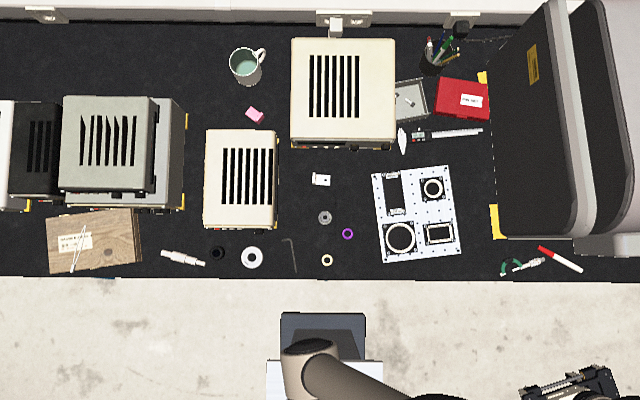

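View pics/scene0.png

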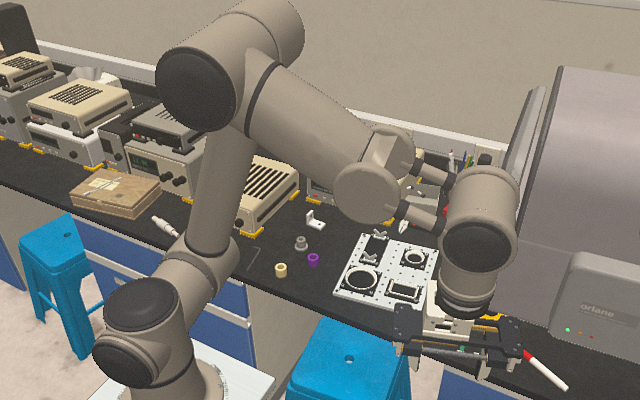

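Top view: ring (252,257), brass bush (327,260), purple bush (348,234, not meant), grey flanged bush (325,217), silver bracket (320,180), pink look-alike (254,114), and shaft (183,258). Nests: V (394,195), small (433,188), large (400,238), and oblong (440,234). An enlarged crop will confirm these.

```bash
cat > h.py <<'E'
from cell import monitor, viewer, robot
import numpy as np, cv2
from scipy.spatial.transform import Rotation as Ro
def back(p,uv,z):
    "pixel -> world point at height z"
    K,R,t=p["camera_matrix"],np.array(p["R"]),np.array(p["t"])
    d=R.T@np.linalg.inv(K)@np.array([uv[0],uv[1],1.]); c=-R.T@t
    return c+d*(z-c[2])/d[2]
def proj(p,X):
    q=p["camera_matrix"]@(np.array(p["R"])@np.array(X)+p["t"]); return q[:2]/q[2]
def shot(name,f,box=None,s=1):
    p=viewer.camera_params(name); im=viewer.read_camera(name)[:,:,::-1]
    save(im,f,box,s); return p,im
def save(im,f,box=None,s=1):
    if box: im=im[box[1]:box[3],box[0]:box[2]]
    cv2.imwrite(f"pics/{f}.png",cv2.resize(im,None,fx=s,fy=s,interpolation=cv2.INTER_CUBIC))
def delta(pos,yaw):
    "shift/turn in tool axes from the present pose to tool-down pose (pos,yaw)"
    o=monitor.observe(); R=Ro.from_euler("xyz",o["tool_rot"])
    T=Ro.from_euler("xyz",[np.pi,0,yaw])
    print("t",round(o["time"],2),"d mm",(R.inv().apply(np.array(pos)-o["tool_pos"])*1e3).round(1),"w deg",np.degrees((R.inv()*T).as_rotvec()).round(1))
E
python3 - <<'E'
from h import *
im=cv2.imread("pics/top0.png")
a=cv2.resize(im[165:275,155:355],None,fx=4,fy=4,interpolation=cv2.INTER_CUBIC)
b=cv2.resize(im[160:270,360:480],None,fx=5,fy=5,interpolation=cv2.INTER_CUBIC)
cv2.imwrite("pics/a.png",a);cv2.imwrite("pics/b.png",b)
p=viewer.camera_params("top")
for n,uv,z in [("ring",(252,257),.018),("brass",(327,260),.026),("purple",(348,234),.026),("fl",(325,217),.03),("br",(320,180),.01),("shaft",(183,258),.0125),("vee",(394,195),.03),("nb",(433,188),.025),("nr",(400,238),.025),("na",(440,234),.02),("pink",(254,114),.01)]: print(n,back(p,uv,z).round(3))
E
```

```text
ring [0.43  0.202 0.018]
brass [ 0.424 -0.004  0.026]
purple [ 0.496 -0.061  0.026]
fl [0.542 0.002 0.03 ]
br [0.647 0.017 0.01 ]
shaft [0.425 0.393 0.012]
vee [ 0.605 -0.188  0.03 ]
nb [ 0.626 -0.298  0.025]
nr [ 0.486 -0.205  0.025]
na [ 0.499 -0.317  0.02 ]
pink [0.835 0.208 0.01 ]
```

View pics/a.png

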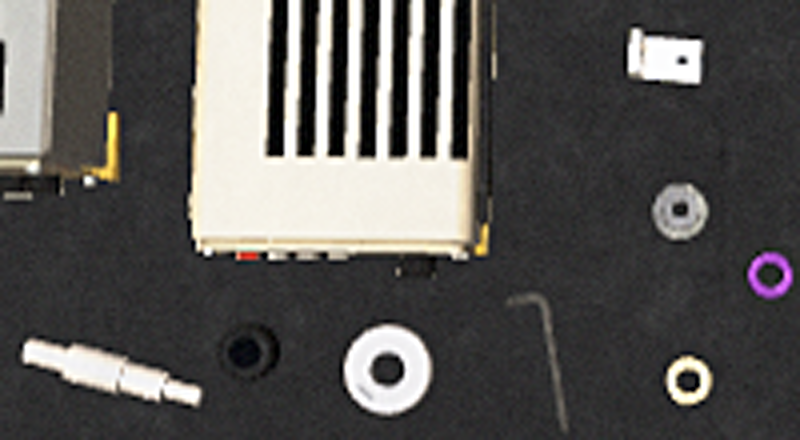

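View pics/b.png

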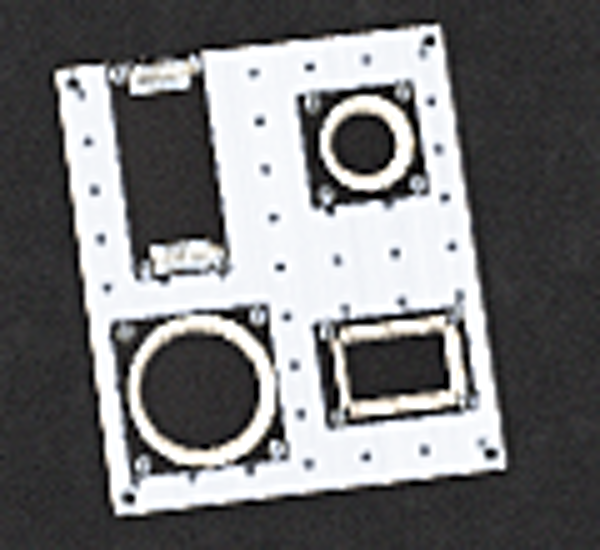

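The crops confirm the parts. Brass (689,381)/4 is beige-gold, and the magenta ring beside it is the purple look-alike. The silver bracket with its web to +y is at (635..703, 30..83), and the grey flanged bush is at (680,210). The shaft's Ø16 end points to +y. A dark object at (248,350) stands near the ring. Next I move over the pallet for a wrist view.

```bash
python3 - <<'E'
from h import *
im=cv2.imread("pics/top0.png");p=viewer.camera_params("top")
g=cv2.cvtColor(im,cv2.COLOR_BGR2GRAY)
for n,b,z in [("ring",(236,240,268,275),.018),("brass",(315,248,339,272),.026),("brk",(308,168,334,190),.008),("shaft",(156,244,208,272),.0125),("black",(205,242,230,266),.02)]:
    c=g[b[1]:b[3],b[0]:b[2]]; m=(c>100).astype(np.uint8) if n!="black" else (c<28).astype(np.uint8)
    cs,_=cv2.findContours(m,cv2.RETR_EXTERNAL,cv2.CHAIN_APPROX_NONE); k=max(cs,key=cv2.contourArea)
    r=cv2.minAreaRect(k); uv=np.array(r[0])+b[:2]
    bx=np.array([back(p,q+np.array(b[:2]),z)[:2] for q in cv2.boxPoints(r)])
    print(n,uv.round(1),back(p,uv,z).round(4),(bx*1e3).round(0).tolist())
delta([.50,-.25,.33],0.12)
E
```

```text
ring [251.5 257. ] [0.4299 0.2035 0.018 ] [[460.0, 233.0], [460.0, 175.0], [400.0, 174.0], [400.0, 231.0]]
brass [326.5 259.5] [ 0.4257 -0.003   0.026 ] [[440.0, 12.0], [441.0, -18.0], [411.0, -18.0], [411.0, 12.0]]
brk [320.6 178.9] [0.6502 0.0157 0.008 ] [[637.0, 44.0], [670.0, 39.0], [663.0, -12.0], [630.0, -8.0]]
shaft [182.6 257.6] [0.4258 0.3944 0.0125] [[428.0, 459.0], [453.0, 454.0], [423.0, 330.0], [399.0, 335.0]]
black [215.5 252.5] [0.4412 0.3025 0.02  ] [[451.0, 312.0], [451.0, 293.0], [432.0, 293.0], [432.0, 312.0]]
t 0.1 d mm [ 397.2 -131.5 -103.6] w deg [-0.1 -0.  11.3]
```

Request:
move_arm(
  deltas=[
    {"x":0.05,"y":-0.016,"z":-0.013,"wz":2},
    {"x":0.1,"y":-0.033,"z":-0.026,"wz":3},
    {"x":0.15,"y":-0.05,"z":-0.04,"wz":5},
    {"x":0.2,"y":-0.066,"z":-0.055,"wz":6},
    {"x":0.25,"y":-0.083,"z":-0.07,"wz":8},
    {"x":0.3,"y":-0.1,"z":-0.085,"wz":9},
    {"x":0.35,"y":-0.116,"z":-0.1,"wz":10},
    {"x":0.397,"y":-0.1315,"z":-0.1036,"wz":11.3},
  ],
)

```text
schema error: expected keys x, y, z, wx, wy, wz, hand
```

Request:
move_arm(
  deltas=[
    {"hand":1},
    {"hand":1},
  ],
)

```text
schema error: expected keys x, y, z, wx, wy, wz, hand
```

```bash
python3 - <<'E'
from h import *
p,im=shot("wrist","w1"); o=monitor.observe(); print(o["time"],o["tool_pos"],o["tool_rot"],o["qvel"].round(3))
import pickle; pickle.dump(p,open("w1.p","wb")); print(-np.array(p["R"]).T@p["t"],p["R"])
E
```

```text
0.15 [ 0.16350893 -0.49858056  0.22620678] [-3.14044294e+00 -1.52130689e-04  3.16783276e-01] [ 0.    -0.001 -0.003  0.     0.002 -0.002]
[ 0.23215599 -0.47512883  0.38492278] [[ 3.11397414e-01 -9.50279341e-01 -9.08013110e-04]
 [-9.15311238e-01 -3.00195254e-01  2.68492359e-01]
 [-2.55415323e-01 -8.27767117e-02 -9.63281386e-01]]
```

View pics/w1.png

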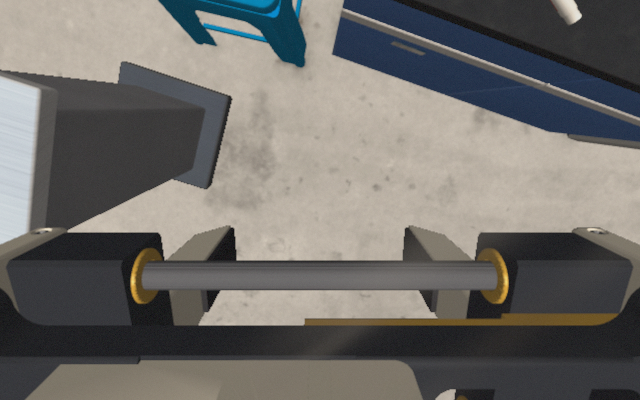

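The move was refused because every key is needed. The wrist picture shows the view ahead of the fingers in rows 0-230. I'll repeat the move with full rows.

Request:
move_arm(
  deltas=[
    {"x":0.05,"y":-0.016,"z":-0.015,"wx":0,"wy":0,"wz":2,"hand":1},
    {"x":0.1,"y":-0.033,"z":-0.03,"wx":0,"wy":0,"wz":3,"hand":1},
    {"x":0.15,"y":-0.05,"z":-0.045,"wx":0,"wy":0,"wz":5,"hand":1},
    {"x":0.2,"y":-0.066,"z":-0.06,"wx":0,"wy":0,"wz":6,"hand":1},
    {"x":0.25,"y":-0.083,"z":-0.075,"wx":0,"wy":0,"wz":8,"hand":1},
    {"x":0.3,"y":-0.1,"z":-0.09,"wx":0,"wy":0,"wz":9,"hand":1},
    {"x":0.35,"y":-0.116,"z":-0.105,"wx":0,"wy":0,"wz":10,"hand":1},
    {"x":0.4,"y":-0.1315,"z":-0.12,"wx":0,"wy":0,"wz":11.3,"hand":1},
  ],
)

```text
time: 1.15
tool_pos: [0.5038, -0.248, 0.347]
tool_rot: [-3.142, 0.0, 0.119]
contact_force: [1.0, -0.9, 0.2]
opening: 0.0918
```

Request:
move_arm(
  deltas=[
    {"x":0,"y":0,"z":0,"wx":0,"wy":0,"wz":0,"hand":1},
    {"x":0,"y":0,"z":0,"wx":0,"wy":0,"wz":0,"hand":1},
    {"x":0,"y":0,"z":0,"wx":0,"wy":0,"wz":0,"hand":1},
  ],
)

```text
time: 1.52
tool_pos: [0.5017, -0.2501, 0.3463]
tool_rot: [-3.141, 0.001, 0.118]
contact_force: [1.5, 0.1, 0.0]
opening: 0.0919
```

```bash
python3 - <<'E'
from h import *
p,im=shot("wrist","w2"); o=monitor.observe(); print(o["time"],o["tool_pos"],o["tool_rot"],np.abs(o["qvel"]).max().round(3))
import pickle; pickle.dump(p,open("w2.p","wb"))
E
```

```text
1.575 [ 0.50174539 -0.25014552  0.34639915] [-3.14125320e+00  7.54264042e-04  1.17844684e-01] 0.006
```

View pics/w2.png

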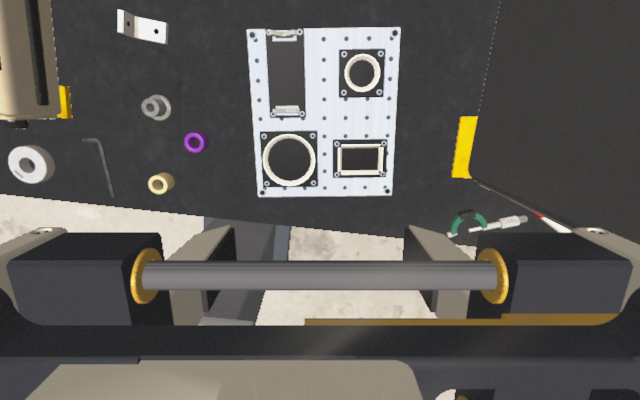

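Wrist view: pallet with the large nest (289,159), small nest (361,72), oblong nest (360,159) and V cradle (286,75). Next I measure the floors.

```bash
python3 - <<'E'
from h import *
import pickle
def floor(im,p,box,seed,z,thr):
    g=cv2.cvtColor(im,cv2.COLOR_BGR2GRAY); s=8
    c=cv2.resize(g[box[1]:box[3],box[0]:box[2]],None,fx=s,fy=s,interpolation=cv2.INTER_CUBIC)
    n,l,st,ce=cv2.connectedComponentsWithStats((c<thr).astype(np.uint8))
    k=l[int((seed[1]-box[1])*s),int((seed[0]-box[0])*s)]; m=(l==k).astype(np.uint8)
    cs,_=cv2.findContours(m,cv2.RETR_EXTERNAL,cv2.CHAIN_APPROX_NONE); q=max(cs,key=cv2.contourArea)[:,0]
    W=np.array([back(p,(u+.5)/s-.5+np.array(box[:2]),z)[:2] for u in q],np.float32)
    return W
wi=cv2.imread("pics/w2.png");wp=pickle.load(open("w2.p","rb"));ti=cv2.imread("pics/top0.png");tp=viewer.camera_params("top")
for nm,wb,ws,tb,ts in [("ring",(255,125,325,192),(289,159),(378,215,422,262),(400,239)),("bush",(335,45,390,102),(361,72),(415,172,450,206),(433,188)),("angle",(328,135,392,182),(360,159),(420,218,460,250),(440,234))]:
  for im,p,b,s in ((wi,wp,wb,ws),(ti,tp,tb,ts)):
    for thr in (90,130):
        W=floor(im,p,b,s,.018,thr); r=cv2.minAreaRect(W*1000); print(nm,thr,[np.round(v,1) for v in r])
s=wi[15:205,240:410]; cv2.imwrite("pics/w2c.png",cv2.resize(s,None,fx=3.1,fy=3.1,interpolation=cv2.INTER_CUBIC))
E
```

```text
ring 90 [array([ 488. , -203.1]), array([65. , 64.9]), np.float64(28.5)]
ring 130 [array([ 488.3, -203. ]), array([66.3, 66.3]), np.float64(15.6)]
ring 90 [array([ 487.3, -204.8]), array([65.2, 64.4]), np.float64(89.5)]
ring 130 [array([ 487.5, -204.7]), array([66.2, 65.5]), np.float64(89.5)]
bush 90 [array([ 626.7, -296. ]), array([35.5, 34.6]), np.float64(9.4)]
bush 130 [array([ 626.8, -296. ]), array([36.4, 36.1]), np.float64(66.8)]
bush 90 [array([ 625.8, -297.2]), array([35.1, 34.1]), np.float64(89.2)]
bush 130 [array([ 625.9, -297.2]), array([36.3, 35.3]), np.float64(83.0)]
angle 90 [array([ 502.4, -312.3]), array([33.7, 55.7]), np.float64(7.9)]
angle 130 [array([ 502.7, -312.4]), array([35. , 56.7]), np.float64(7.5)]
angle 90 [array([ 502. , -314.2]), array([33. , 56.5]), np.float64(7.8)]
angle 130 [array([ 502.3, -314.1]), array([34.8, 57.4]), np.float64(7.7)]
```

View pics/w2c.png

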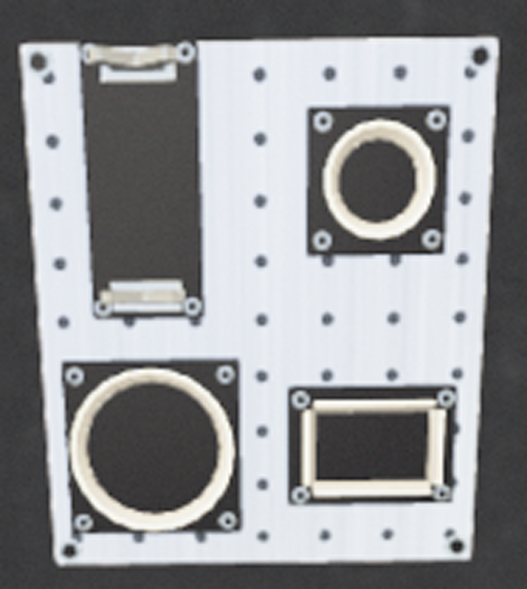

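```bash
python3 - <<'E'
from h import *
import pickle
wp=pickle.load(open("w2.p","rb"))
P=np.array([back(wp,((np.array(q)+.5)/3.1-.5)+[240,15],.018)[:2] for q in [(90,54),(185,50),(193,305),(104,306)]])
print((P*1e3).round(1),P.mean(0)); d=P[:2].mean(0)-P[2:].mean(0); print(np.degrees(np.arctan2(d[1],d[0])))
for n,q in dict(ring=(387,370),brass=(689,381)).items(): pass
tp=viewer.camera_params("top")
# wrist pixels of parts
wi=cv2.imread("pics/w2.png"); g=cv2.cvtColor(wi,cv2.COLOR_BGR2GRAY)
for n,b,z in [("ring",(5,142,57,188),.018),("brass",(144,168,178,198),.026)]:
    c=cv2.resize(g[b[1]:b[3],b[0]:b[2]],None,fx=4,fy=4); print(n,b)
for n,uv,z in [("brass top",(157.5,183.5),.026),("brk web foot",(118,11),0)]: print(n,back(wp,uv,z).round(4))
delta([.40,.16,.30],0)
E
```

```text
[[ 664.9 -158.2]
 [ 671.6 -200.9]
 [ 560.5 -216.1]
 [ 554.9 -173.2]] [ 0.61296515 -0.18709057]
7.776397198548788
ring (5, 142, 57, 188)
brass (144, 168, 178, 198)
brass top [ 0.4273 -0.0022  0.026 ]
brk web foot [0.6702 0.062  0.    ]
t 1.57 d mm [ -52.8 -419.2   46.6] w deg [-0.   0.   6.8]
```

Wrist and top measurements agree within 2 mm. I'll go for the brass bush first.

```bash
python3 - <<'E'
from h import *
delta([.4265,-.003,.06],0)
E
```

```text
t 1.57 d mm [ -45.5 -254.2  286.5] w deg [-0.   0.   6.8]
```

Request:
move_arm(
  deltas=[
    {"x":-0.006,"y":-0.036,"z":0.03,"wx":0,"wy":0,"wz":1,"hand":0.7},
    {"x":-0.012,"y":-0.075,"z":0.065,"wx":0,"wy":0,"wz":2,"hand":0.65},
    {"x":-0.02,"y":-0.115,"z":0.105,"wx":0,"wy":0,"wz":3,"hand":0.65},
    {"x":-0.028,"y":-0.155,"z":0.15,"wx":0,"wy":0,"wz":4,"hand":0.65},
    {"x":-0.036,"y":-0.195,"z":0.19,"wx":0,"wy":0,"wz":5,"hand":0.65},
    {"x":-0.042,"y":-0.23,"z":0.23,"wx":0,"wy":0,"wz":6,"hand":0.65},
    {"x":-0.0455,"y":-0.2542,"z":0.265,"wx":0,"wy":0,"wz":6.8,"hand":0.65},
    {"x":-0.0455,"y":-0.2542,"z":0.2865,"wx":0,"wy":0,"wz":6.8,"hand":0.65},
  ],
)

```text
time: 2.58
tool_pos: [0.4255, -0.0016, 0.0589]
tool_rot: [-3.141, 0.002, 0.001]
contact_force: [0.0, -1.0, 0.0]
opening: 0.0595
```

```bash
python3 - <<'E'
from h import *
delta([.4265,-.003,.012],0)
p,im=shot("wrist","w3")
p,im=shot("scene","s3"); 
a=im[180:330,220:420]; b=cv2.imread("pics/w3.png")
cv2.imwrite("pics/c3.png",np.hstack([cv2.resize(a,(400,300)),cv2.resize(b,(400,300))]))
E
```

```text
t 2.58 d mm [ 1.1  1.4 46.9] w deg [-0.   0.1  0.1]
```

View pics/c3.png

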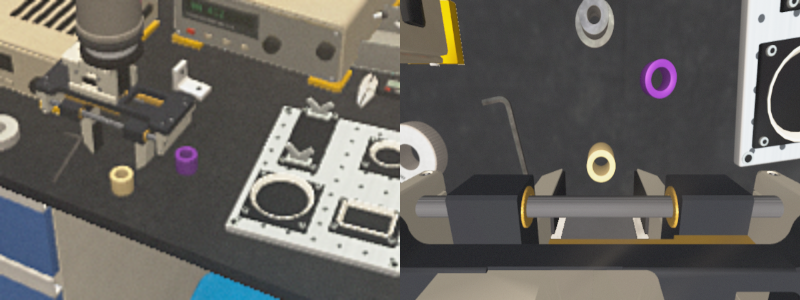

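The bush shows at (320,215) in the wrist picture, centred between the fingers. A projection check comes before the descent.

```bash
python3 - <<'E'
from h import *
p=viewer.camera_params("wrist"); print(proj(p,[.4265,-.003,.026]))
im=cv2.imread("pics/w3.png"); h=cv2.cvtColor(im,cv2.COLOR_BGR2HSV)[180:245,290:350]
m=cv2.inRange(h,(10,40,120),(40,255,255)); ys,xs=np.nonzero(m); print(xs.min()+290,xs.max()+290,ys.min()+180,ys.max()+180)
for q in [(0,-.015,.026),(-.015,0,0),(0,.015,.026),(.015,0,.026)]: print(q,proj(p,np.array([.4265,-.003,0])+q))
E
```

```text
[321.49038602 220.07409455]
298 344 190 243
(0, -0.015, 0.026) [344.6161484  220.08243024]
(-0.015, 0, 0) [321.20087151 226.70197162]
(0, 0.015, 0.026) [298.36583692 220.06575929]
(0.015, 0, 0.026) [321.54480671 197.90574682]
```

Request:
move_arm(
  deltas=[
    {"x":0.001,"y":0.0,"z":0,"wx":0,"wy":0,"wz":0,"hand":0.65},
    {"x":0.001,"y":0.0,"z":0,"wx":0,"wy":0,"wz":0,"hand":0.65},
  ],
)

```text
time: 2.92
tool_pos: [0.4291, -0.0031, 0.0612]
tool_rot: [3.141, -0.002, -0.0]
contact_force: [0.1, 0.3, 0.4]
opening: 0.0598
```

```bash
python3 - <<'E'
from h import *
p,im=shot("wrist","w4"); o=monitor.observe(); print(o["tool_pos"],np.abs(o["qvel"]).max())
h=cv2.cvtColor(np.ascontiguousarray(im),cv2.COLOR_BGR2HSV)[170:245,290:350]
m=cv2.inRange(h,(10,40,120),(40,255,255)); ys,xs=np.nonzero(m); print(xs.min()+290,xs.max()+290,ys.min()+170,ys.max()+170)
print(proj(p,[.4415,-.003,.026]), back(p,(320.5,ys.min()+170),.026))
# all parts from top with 8x threshold contour
tp=viewer.camera_params("top"); ti=cv2.imread("pics/top0.png"); g=cv2.cvtColor(ti,cv2.COLOR_BGR2GRAY)
wp=__import__("pickle").load(open("w2.p","rb")); wi=cv2.imread("pics/w2.png"); gw=cv2.cvtColor(wi,cv2.COLOR_BGR2GRAY)
for n,G,P,b in [("brass top",g,tp,(315,248,339,272)),("brass w2",gw,wp,(144,165,180,200)),("ring top",g,tp,(236,240,268,275)),("ring w2",gw,wp,(4,140,58,190))]:
    c=cv2.resize(G[b[1]:b[3],b[0]:b[2]],None,fx=8,fy=8,interpolation=cv2.INTER_CUBIC)
    cs,_=cv2.findContours((c>100).astype(np.uint8),cv2.RETR_EXTERNAL,cv2.CHAIN_APPROX_NONE); k=max(cs,key=cv2.contourArea)[:,0]
    k=(k+.5)/8-.5+np.array(b[:2]); z=.026 if "brass" in n else .018
    W=np.array([back(P,q,z)[:2] for q in k])*1e3; print(n,"x",W[:,0].min().round(1),W[:,0].max().round(1),"y",W[:,1].min().round(1),W[:,1].max().round(1))
E
```

```text
[ 0.42895857 -0.00292046  0.06113063] 0.00730792483378582
296 341 195 244
[320.51907471 202.55246394] [ 0.44657543 -0.00298295  0.026     ]
brass top x 408.9 442.1 y -19.6 12.3
brass w2 x 409.5 447.2 y -26.3 13.9
ring top x 399.1 461.2 y 173.0 234.0
ring w2 x 400.9 463.8 y 168.6 235.1
```

The x estimates differ by up to 5 mm (top .426, wrist .431), so I use .429, where the tool is now. Descending and gripping.

Request:
move_arm(
  deltas=[
    {"x":0,"y":0,"z":0.025,"wx":0,"wy":0,"wz":0,"hand":0.65},
    {"x":0,"y":0,"z":0.0485,"wx":0,"wy":0,"wz":0,"hand":0.65},
    {"x":0,"y":0,"z":0.0485,"wx":0,"wy":0,"wz":0,"hand":0.3},
    {"x":0,"y":0,"z":0.0485,"wx":0,"wy":0,"wz":0,"hand":0.1},
    {"x":0,"y":0,"z":0.0485,"wx":0,"wy":0,"wz":0,"hand":0.1},
    {"x":0,"y":0,"z":0.0485,"wx":0,"wy":0,"wz":0,"hand":0.1},
    {"x":0,"y":0,"z":0.0485,"wx":0,"wy":0,"wz":0,"hand":0.1},
  ],
  grip_force=20,
)

```text
time: 3.85
tool_pos: [0.4289, -0.0025, 0.0125]
tool_rot: [3.141, -0.002, 0.001]
contact_force: [-0.7, 0.2, 6.7]
opening: 0.0285
```

```bash
python3 - <<'E'
from h import *
delta([.6265,-.2965,.10],0)
E
```

```text
t 3.85 d mm [197.5 294.2 -87.1] w deg [ 0.  -0.1  0.1]
```

Request:
move_arm(
  deltas=[
    {"x":0,"y":0,"z":-0.04,"wx":0,"wy":0,"wz":0,"hand":0.1},
    {"x":0.01,"y":0.015,"z":-0.087,"wx":0,"wy":0,"wz":0,"hand":0.1},
    {"x":0.04,"y":0.06,"z":-0.087,"wx":0,"wy":0,"wz":0,"hand":0.1},
    {"x":0.073,"y":0.109,"z":-0.087,"wx":0,"wy":0,"wz":0,"hand":0.1},
    {"x":0.106,"y":0.158,"z":-0.087,"wx":0,"wy":0,"wz":0,"hand":0.1},
    {"x":0.14,"y":0.208,"z":-0.087,"wx":0,"wy":0,"wz":0,"hand":0.1},
    {"x":0.172,"y":0.256,"z":-0.087,"wx":0,"wy":0,"wz":0,"hand":0.1},
    {"x":0.193,"y":0.2885,"z":-0.087,"wx":0,"wy":0,"wz":0,"hand":0.1},
  ],
)

```text
time: 4.85
tool_pos: [0.6221, -0.2929, 0.0982]
tool_rot: [3.141, 0.0, -0.0]
contact_force: [0.3, -0.7, -0.8]
opening: 0.0291
```

Request:
move_arm(
  deltas=[
    {"x":0.0045,"y":0.0057,"z":0,"wx":0,"wy":0,"wz":0,"hand":0.1},
    {"x":0.0045,"y":0.0057,"z":0,"wx":0,"wy":0,"wz":0,"hand":0.1},
    {"x":0.0045,"y":0.0057,"z":0,"wx":0,"wy":0,"wz":0,"hand":0.1},
  ],
)

```text
time: 5.22
tool_pos: [0.6254, -0.295, 0.0987]
tool_rot: [-3.141, 0.001, 0.002]
contact_force: [0.3, 0.2, -0.6]
opening: 0.0292
```

```bash
python3 - <<'E'
from h import *
delta([.6265,-.2965,.035],0)
p,im=shot("wrist","w5"); print(proj(p,[.6265,-.2965,.018]))
o=monitor.observe()["tool_pos"]; print(proj(p,o+[0,0,.013]),proj(p,o+[0.015,0,.013]),proj(p,o+[0.015,0,-.012]))
p,im2=shot("scene","s5"); u=proj(p,o).astype(int); print(u)
cv2.imwrite("pics/c5.png",np.hstack([cv2.resize(im[100:300,220:420],(400,400),interpolation=cv2.INTER_CUBIC),cv2.resize(im2[u[1]-60:u[1]+40,u[0]-50:u[0]+50],(400,400),interpolation=cv2.INTER_CUBIC)]))
E
```

```text
t 5.22 d mm [ 1.1  1.6 63.7] w deg [-0.   0.1  0.1]
[322.33672595 199.10652443]
[321.1838567  253.51893637] [321.29264412 225.93313088] [321.01995953 209.87129949]
[416 234]
```

View pics/c5.png

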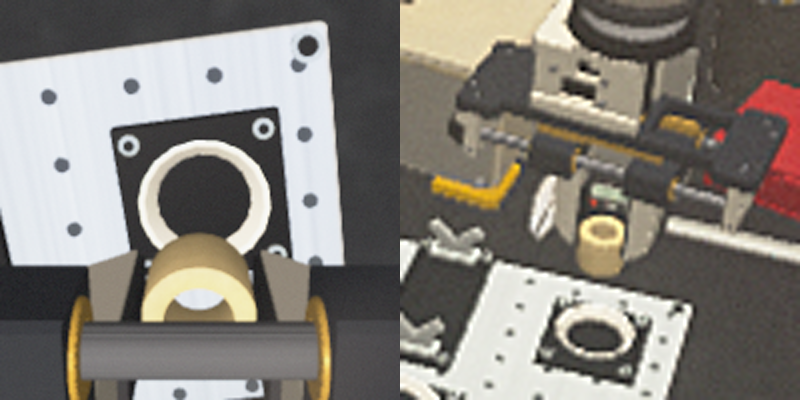

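```bash
python3 - <<'E'
from h import *
o=monitor.observe()["tool_pos"]; print(o,monitor.observe()["opening"])
p=viewer.camera_params("scene"); w=viewer.camera_params("wrist")
for dx in (-.005,0,.005):
    print(dx,"scene top ctr",proj(p,o+[dx,0,.013]).round(1),"bottom near",proj(p,o+[dx,0,-.012]).round(1),"wrist top ctr",proj(w,o+[dx,0,.013]).round(1),"top left/right",proj(w,o+[dx,.015,.013]).round(1),proj(w,o+[dx,-.015,.013]).round(1),"bot far",proj(w,o+[dx+.015,0,-.012]).round(1))
print(w["camera_matrix"])
im=cv2.imread("pics/s5.png"); 
a=cv2.resize(im[210:260,390:440],(400,400),interpolation=cv2.INTER_CUBIC)
b=cv2.resize(cv2.imread("pics/w5.png")[200:280,280:360],(400,400),interpolation=cv2.INTER_CUBIC)
c=cv2.resize(cv2.imread("pics/w4.png")[170:250,280:360],(400,400),interpolation=cv2.INTER_CUBIC)
cv2.imwrite("pics/c6.png",cv2.resize(np.hstack([a,b,c]),(800,267)))
E
```

```text
[ 0.62574086 -0.29517662  0.09912182] 0.028873688702362513
-0.005 scene top ctr [416.7 231.2] bottom near [415.7 238.7] wrist top ctr [321.  262.5] top left/right [291.8 262.4] [350.2 262.5] bot far [320.8 218.2]
0 scene top ctr [417.4 230.1] bottom near [416.4 237.6] wrist top ctr [321.  253.6] top left/right [291.6 253.5] [350.5 253.6] bot far [320.9 210. ]
0.005 scene top ctr [418. 229.] bottom near [417.  236.5] wrist top ctr [321.1 244.6] top left/right [291.4 244.5] [350.7 244.6] bot far [320.9 201.7]
[[313.71902366   0.         319.09117482]
 [  0.         313.71902366 193.88144719]
 [  0.           0.           1.        ]]
```

View pics/c6.png

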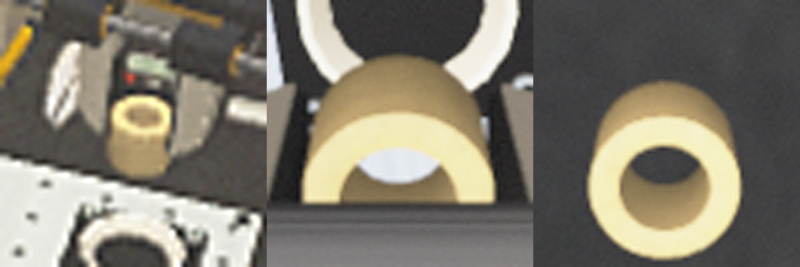

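What looked like the bush's far top edge was its far side wall. Corrected, the bush sits 4 mm toward -x from the tool centre, which agrees with the top camera. I'll shift the tool by +4 mm and place it.

Request:
move_arm(
  deltas=[
    {"x":0.0048,"y":0.0013,"z":0.02,"wx":0,"wy":0,"wz":0,"hand":0.1},
    {"x":0.0048,"y":0.0013,"z":0.045,"wx":0,"wy":0,"wz":0,"hand":0.1},
    {"x":0.0048,"y":0.0013,"z":0.06,"wx":0,"wy":0,"wz":0,"hand":0.1},
    {"x":0.0048,"y":0.0013,"z":0.0676,"wx":0,"wy":0,"wz":0,"hand":0.1},
    {"x":0.0048,"y":0.0013,"z":0.0676,"wx":0,"wy":0,"wz":0,"hand":0.1},
    {"x":0.0048,"y":0.0013,"z":0.0676,"wx":0,"wy":0,"wz":0,"hand":0.1},
  ],
)

```text
time: 6.08
tool_pos: [0.6311, -0.2979, 0.0314]
tool_rot: [3.141, -0.001, 0.001]
contact_force: [-0.5, 0.5, -1.1]
opening: 0.0292
```

Request:
move_arm(
  deltas=[
    {"x":0,"y":0,"z":0.0005,"wx":0,"wy":0,"wz":0,"hand":0.38},
    {"x":0,"y":0,"z":0.0005,"wx":0,"wy":0,"wz":0,"hand":0.5},
    {"x":0,"y":0,"z":0.0005,"wx":0,"wy":0,"wz":0,"hand":0.5},
    {"x":0,"y":0,"z":-0.03,"wx":0,"wy":0,"wz":0,"hand":0.5},
    {"x":0,"y":0,"z":-0.08,"wx":0,"wy":0,"wz":0,"hand":0.5},
    {"x":-0.01,"y":-0.05,"z":-0.13,"wx":0,"wy":0,"wz":0,"hand":0.5},
    {"x":-0.035,"y":-0.1,"z":-0.14,"wx":0,"wy":0,"wz":0,"hand":0.5},
    {"x":-0.06,"y":-0.15,"z":-0.14,"wx":0,"wy":0,"wz":0,"hand":0.5},
  ],
)

```text
time: 7.08
tool_pos: [0.5707, -0.1465, 0.1731]
tool_rot: [3.14, -0.004, 0.001]
contact_force: [-0.1, 0.0, 0.0]
opening: 0.0459
```

Request:
move_arm(
  deltas=[
    {"x":0,"y":-0.05,"z":0,"wx":0,"wy":0,"wz":0,"hand":0.5},
    {"x":0,"y":-0.1,"z":0,"wx":0,"wy":0,"wz":0,"hand":0.5},
    {"x":0,"y":-0.15,"z":0,"wx":0,"wy":0,"wz":0,"hand":0.5},
    {"x":0,"y":-0.165,"z":0,"wx":0,"wy":0,"wz":0,"hand":0.5},
    {"x":0,"y":-0.165,"z":0,"wx":0,"wy":0,"wz":0,"hand":0.5},
    {"x":0,"y":-0.165,"z":0,"wx":0,"wy":0,"wz":0,"hand":0.5},
  ],
)

```text
time: 7.82
tool_pos: [0.5707, 0.0159, 0.1711]
tool_rot: [3.141, -0.0, -0.0]
contact_force: [0.5, -0.6, 0.6]
opening: 0.0458
```

```bash
python3 - <<'E'
from h import *
import pickle
p,im=shot("wrist","w7"); o=monitor.observe(); print(o["time"],o["tool_pos"],np.abs(o["qvel"]).max())
pickle.dump(p,open("w7.p","wb"))
t,it=shot("top","t7")
q=proj(t,[.6265,-.2965,.03]).astype(int); u=proj(p,[.65,.016,.008]).astype(int); print(u,q)
x0,y0=u[0]-50,max(u[1]-50,0)
print("origin",x0,y0)
cv2.imwrite("pics/c7.png",np.hstack([cv2.resize(im[y0:y0+100,x0:x0+100],(400,400),interpolation=cv2.INTER_CUBIC),cv2.resize(it[q[1]-20:q[1]+20,q[0]-20:q[0]+20],(400,400),interpolation=cv2.INTER_CUBIC)]))
E
```

```text
7.875 [0.57063933 0.01575343 0.17103993] 0.00552905067837466
[319  98] [432 187]
origin 269 48
```

View pics/c7.png

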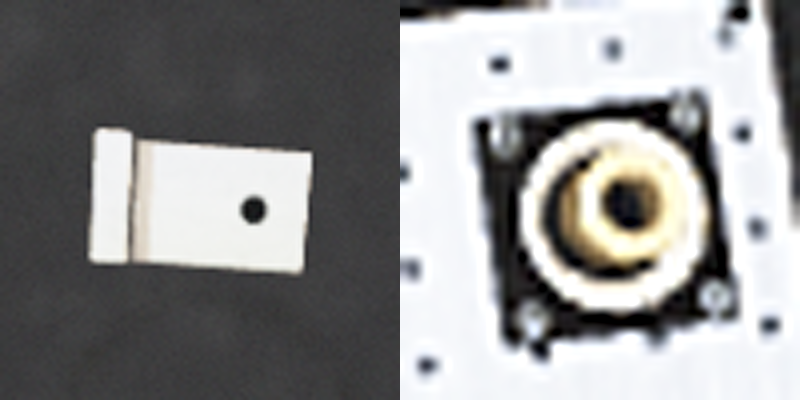

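```bash
python3 - <<'E'
from h import *
import pickle
p=pickle.load(open("w7.p","rb")); t=viewer.camera_params("top")
f=lambda q,z:back(p,((np.array(q)+.5)/4-.5)+[269,48],z)[:2]*1e3
W=np.array([f(q,.038) for q in [(95,129),(132,130),(128,263),(90,262)]]); B=np.array([f(q,.008) for q in [(312,152),(303,273)]])
print(W.round(1),W.mean(0).round(1)); print(B.round(1),B.mean(0).round(1))
d=W.mean(0)-B.mean(0); print("len (expect 46)",np.hypot(*d),"yaw deg",np.degrees(np.arctan2(-d[0],d[1])))
print("bush",back(t,(432-20+23.0-.45,187-20+20.5-.45),.044))
print(np.degrees(np.arctan2(W[0]-W[3],1)))
E
```

```text
[[665.3  40.2]
 [665.1  32.1]
 [636.9  33.4]
 [637.1  42. ]] [651.1  36.9]
[[662.3 -10. ]
 [633.8  -8.4]] [648.1  -9.2]
len (expect 46) 46.241186565918646 yaw deg -3.7366924231003478
bush [ 0.62665774 -0.2974157   0.044     ]
[ 87.97221225 -60.70297009]
```

Bush is centred in its nest to about 1 mm. Bracket: web centre (.651,.037), yaw -3.7°.

```bash
python3 - <<'E'
from h import *
delta([.651,.037,.014],-.065)
E
```

```text
t 7.92 d mm [ 80.4 -21.4 157. ] w deg [0.  0.  3.7]
```

Request:
move_arm(
  deltas=[
    {"x":0.04,"y":-0.0107,"z":0.02,"wx":0,"wy":0,"wz":2,"hand":0.38},
    {"x":0.08,"y":-0.0214,"z":0.05,"wx":0,"wy":0,"wz":3.7,"hand":0.38},
    {"x":0.0804,"y":-0.0214,"z":0.085,"wx":0,"wy":0,"wz":3.7,"hand":0.38},
    {"x":0.0804,"y":-0.0214,"z":0.12,"wx":0,"wy":0,"wz":3.7,"hand":0.38},
    {"x":0.0804,"y":-0.0214,"z":0.145,"wx":0,"wy":0,"wz":3.7,"hand":0.38},
    {"x":0.0804,"y":-0.0214,"z":0.157,"wx":0,"wy":0,"wz":3.7,"hand":0.38},
    {"x":0.0804,"y":-0.0214,"z":0.157,"wx":0,"wy":0,"wz":3.7,"hand":0.38},
  ],
  grip_force=15,
)

```text
time: 8.8
tool_pos: [0.6506, 0.038, 0.0136]
tool_rot: [3.141, 0.001, -0.065]
contact_force: [-0.9, 0.1, -0.1]
opening: 0.035
```

Request:
move_arm(
  deltas=[
    {"x":0,"y":0,"z":0,"wx":0,"wy":0,"wz":0,"hand":0.15},
    {"x":0,"y":0,"z":0,"wx":0,"wy":0,"wz":0,"hand":0},
    {"x":0,"y":0,"z":0,"wx":0,"wy":0,"wz":0,"hand":0},
    {"x":0,"y":0,"z":0,"wx":0,"wy":0,"wz":0,"hand":0},
    {"x":0,"y":0,"z":0,"wx":0,"wy":0,"wz":0,"hand":0},
  ],
)

```text
time: 9.43
tool_pos: [0.6513, 0.0387, 0.0149]
tool_rot: [3.141, -0.001, -0.064]
contact_force: [-0.7, -0.5, 5.7]
opening: 0.0078
```

```bash
python3 - <<'E'
from h import *
# target: nest yaw 7.6deg, tool = nest centre + 21 mm along nest y
y=np.radians(7.6); c=np.array([.5025,-.313,0])+.021*np.array([-np.sin(y),np.cos(y),0]); print(c)
delta(c+[0,0,.09],y)
E
```

```text
[ 0.49972262 -0.29218447  0.        ]
t 9.43 d mm [-130.1  339.8  -75.2] w deg [  0.   -0.1 -11.2]
```

Request:
move_arm(
  deltas=[
    {"x":0,"y":0,"z":-0.035,"wx":0,"wy":0,"wz":0,"hand":0},
    {"x":-0.01,"y":0.02,"z":-0.08,"wx":0,"wy":0,"wz":-1,"hand":0},
    {"x":-0.03,"y":0.07,"z":-0.085,"wx":0,"wy":0,"wz":-3,"hand":0},
    {"x":-0.05,"y":0.125,"z":-0.085,"wx":0,"wy":0,"wz":-5,"hand":0},
    {"x":-0.07,"y":0.18,"z":-0.085,"wx":0,"wy":0,"wz":-7,"hand":0},
    {"x":-0.09,"y":0.235,"z":-0.085,"wx":0,"wy":0,"wz":-9,"hand":0},
    {"x":-0.11,"y":0.29,"z":-0.085,"wx":0,"wy":0,"wz":-10.5,"hand":0},
    {"x":-0.13,"y":0.335,"z":-0.075,"wx":0,"wy":0,"wz":-11.2,"hand":0},
  ],
)

```text
time: 10.42
tool_pos: [0.4992, -0.2895, 0.0894]
tool_rot: [3.14, -0.001, 0.132]
contact_force: [0.3, 0.1, -1.3]
opening: 0.0075
```

Request:
move_arm(
  deltas=[
    {"x":0,"y":0.004,"z":0,"wx":0,"wy":0,"wz":0,"hand":0},
    {"x":0,"y":0.004,"z":0,"wx":0,"wy":0,"wz":0,"hand":0},
    {"x":0,"y":0.004,"z":0,"wx":0,"wy":0,"wz":0,"hand":0},
  ],
)

```text
time: 10.8
tool_pos: [0.501, -0.29, 0.0892]
tool_rot: [-3.141, -0.0, 0.133]
contact_force: [-0.1, -0.8, -1.1]
opening: 0.0076
```

```bash
python3 - <<'E'
from h import *
delta([.4997,-.2922,.0335],np.radians(7.6))
p,im=shot("wrist","w8"); o=monitor.observe(); print(o["tool_pos"],o["opening"])
R=Ro.from_euler("xyz",o["tool_rot"])
# expected pixels: web top far corners, base far corners in tool frame (tool x=part x, tool y=-part y; TCP 14.5 above underside)
for q in [(14,-4,-.0235e3),(14,4,-23.5),(14,46,6.5),(14,46,14.5),(14,-4,14.5)]: print(q,proj(p,o["tool_pos"]+R.apply(np.array(q)/1e3)).round(0))
s,i2=shot("scene","s8"); u=proj(s,o["tool_pos"]).astype(int)
cv2.imwrite("pics/c8.png",np.hstack([cv2.resize(im[80:300,210:430],(400,400),interpolation=cv2.INTER_CUBIC),cv2.resize(i2[u[1]-50:u[1]+50,u[0]-50:u[0]+50],(400,400),interpolation=cv2.INTER_CUBIC)]))
E
```

```text
t 10.8 d mm [-1.6  2.  55.7] w deg [-0. -0.  0.]
[ 0.50107167 -0.28994262  0.08924092] 0.00809536774003513
(14, -4, -23.5) [313. 237.]
(14, 4, -23.5) [330. 237.]
(14, 46, 6.5) [403. 215.]
(14, 46, 14.5) [400. 210.]
(14, -4, 14.5) [314. 210.]
```

View pics/c8.png

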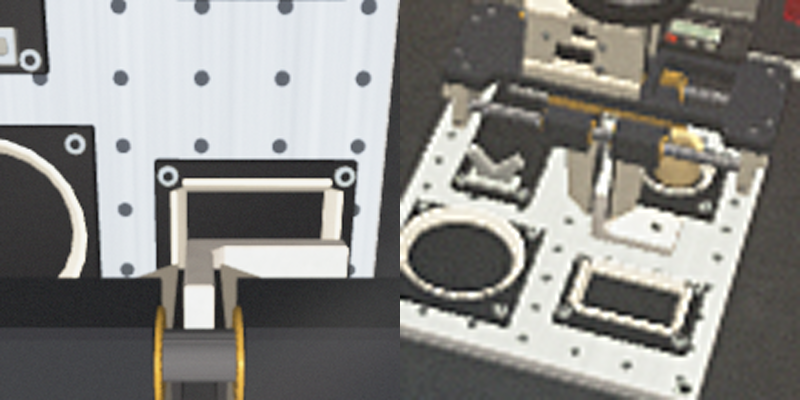

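Bracket is held level, and its corners are within 2 px of prediction. I'll lower it into the oblong nest.

Request:
move_arm(
  deltas=[
    {"x":-0.001,"y":0.002,"z":0.02,"wx":0,"wy":0,"wz":0,"hand":0},
    {"x":-0.001,"y":0.002,"z":0.04,"wx":0,"wy":0,"wz":0,"hand":0},
    {"x":-0.001,"y":0.002,"z":0.052,"wx":0,"wy":0,"wz":0,"hand":0},
    {"x":-0.001,"y":0.002,"z":0.056,"wx":0,"wy":0,"wz":0,"hand":0},
    {"x":-0.001,"y":0.002,"z":0.056,"wx":0,"wy":0,"wz":0,"hand":0},
    {"x":-0.001,"y":0.002,"z":0.056,"wx":0,"wy":0,"wz":0,"hand":0},
  ],
)

```text
time: 11.65
tool_pos: [0.5, -0.2936, 0.0337]
tool_rot: [3.141, -0.001, 0.132]
contact_force: [0.4, 0.1, -1.7]
opening: 0.0078
```

Request:
move_arm(
  deltas=[
    {"x":0,"y":0,"z":0,"wx":0,"wy":0,"wz":0,"hand":0.14},
    {"x":0,"y":0,"z":0,"wx":0,"wy":0,"wz":0,"hand":0.25},
    {"x":0,"y":0,"z":0,"wx":0,"wy":0,"wz":0,"hand":0.25},
    {"x":0,"y":0,"z":-0.03,"wx":0,"wy":0,"wz":0,"hand":0.25},
    {"x":0,"y":0,"z":-0.08,"wx":0,"wy":0,"wz":0,"hand":0.25},
    {"x":0,"y":-0.03,"z":-0.13,"wx":0,"wy":0,"wz":0,"hand":0.5},
    {"x":-0.015,"y":-0.08,"z":-0.16,"wx":0,"wy":0,"wz":0,"hand":0.75},
    {"x":-0.03,"y":-0.135,"z":-0.17,"wx":0,"wy":0,"wz":2,"hand":0.75},
  ],
)

```text
time: 12.65
tool_pos: [0.4524, -0.1629, 0.2052]
tool_rot: [3.139, -0.004, 0.095]
contact_force: [0.2, 0.6, 0.2]
opening: 0.0484
```

```bash
python3 - <<'E'
from h import *
delta([.38,.21,.20],0)
E
```

```text
t 12.65 d mm [ -36.6 -378.1    4.1] w deg [ 0.1 -0.2  5.5]
```

Request:
move_arm(
  deltas=[
    {"x":-0.004,"y":-0.05,"z":0,"wx":0,"wy":0,"wz":1,"hand":0.75},
    {"x":-0.008,"y":-0.105,"z":0,"wx":0,"wy":0,"wz":2,"hand":0.75},
    {"x":-0.013,"y":-0.16,"z":0,"wx":0,"wy":0,"wz":3,"hand":0.75},
    {"x":-0.018,"y":-0.215,"z":0,"wx":0,"wy":0,"wz":4,"hand":0.75},
    {"x":-0.024,"y":-0.27,"z":0,"wx":0,"wy":0,"wz":5,"hand":0.75},
    {"x":-0.03,"y":-0.325,"z":0,"wx":0,"wy":0,"wz":5.5,"hand":0.75},
    {"x":-0.036,"y":-0.37,"z":0,"wx":0,"wy":0,"wz":5.5,"hand":0.75},
    {"x":-0.0366,"y":-0.378,"z":0,"wx":0,"wy":0,"wz":5.5,"hand":0.75},
  ],
)

```text
time: 13.65
tool_pos: [0.3783, 0.2112, 0.2032]
tool_rot: [-3.141, -0.0, 0.005]
contact_force: [-0.5, -0.3, 0.7]
opening: 0.0689
```

Request:
move_arm(
  deltas=[
    {"x":0,"y":0,"z":0,"wx":0,"wy":0,"wz":0,"hand":0.75},
    {"x":0,"y":0,"z":0,"wx":0,"wy":0,"wz":0,"hand":0.75},
  ],
)

```text
time: 13.9
tool_pos: [0.3795, 0.2082, 0.2031]
tool_rot: [3.141, -0.0, -0.0]
contact_force: [-0.2, -0.8, -0.6]
opening: 0.0689
```

```bash
python3 - <<'E'
from h import *
import pickle
p,im=shot("wrist","w9"); o=monitor.observe(); print(o["time"],o["tool_pos"],o["tool_rot"],np.abs(o["qvel"]).max())
pickle.dump(p,open("w9.p","wb"))
t,it=shot("top","t9")
q=proj(t,[.5025,-.313,.02]).astype(int); print(q)
for n,X in dict(ring=[.43,.2035,.018],shaft=[.4258,.3944,.0125],black=[.44,.292,0]).items(): print(n,proj(p,X).round(1))
cv2.imwrite("pics/c9.png",np.hstack([cv2.resize(im[0:240],(640,240)),cv2.resize(it[q[1]-16:q[1]+16,q[0]-11:q[0]+10],(157,240),interpolation=cv2.INTER_CUBIC)]))
E
```

```text
13.95 [0.37953398 0.20809182 0.20308675] [ 3.14123177e+00 -6.07144413e-05 -9.02017376e-04] 0.0026010056111062246
[438 232]
ring [324.2 127.4]
shaft [149.7 131.1]
black [245.  117.3]
```

View pics/c9.png

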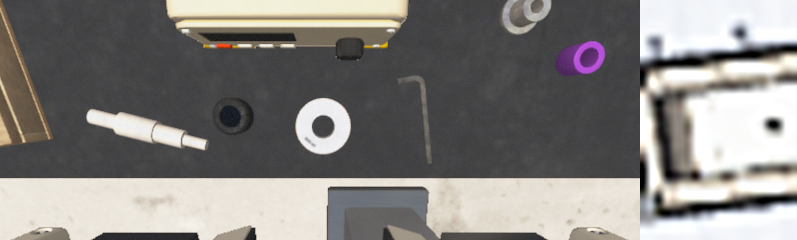

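Bracket sits inside its rails. The ring (323,126) matches prediction. The dark cap (233,117) is low, about 25 mm, and clears the gripper body. Descending on the ring with a 70 mm opening.

```bash
python3 - <<'E'
from h import *
delta([.4308,.2035,.0095],0)
im=cv2.imread("pics/w9.png"); p=__import__("pickle").load(open("w9.p","rb")); g=cv2.cvtColor(im,cv2.COLOR_BGR2GRAY)
# ring top outline: outer
c=g[90:160,290:356]; cs,_=cv2.findContours((c>120).astype(np.uint8),cv2.RETR_EXTERNAL,cv2.CHAIN_APPROX_NONE); k=max(cs,key=cv2.contourArea)[:,0]+[290,90]
W=np.array([back(p,q,.018)[:2] for q in k])*1e3; print(W.min(0),W.max(0))
c=g[108:144,305:341]; cs,_=cv2.findContours((c<120).astype(np.uint8),cv2.RETR_EXTERNAL,cv2.CHAIN_APPROX_NONE); k=max(cs,key=cv2.contourArea)[:,0]+[305,108]
W=np.array([back(p,q,.018)[:2] for q in k])*1e3; print("bore",W.min(0),W.max(0))
c=g[100:160,80:212]; cs,_=cv2.findContours((c>110).astype(np.uint8),cv2.RETR_EXTERNAL,cv2.CHAIN_APPROX_NONE); k=max(cs,key=cv2.contourArea)[:,0]+[80,100]
W=np.array([back(p,q,.0125)[:2] for q in k],np.float32)*1e3; print("shaft",cv2.minAreaRect(W))
E
```

```text
t 14.0 d mm [ 51.3   4.5 193.6] w deg [ 0.  -0.  -0.1]
[401.3148278  175.69951491] [460.18957992 234.92531729]
bore [420.84453896 194.04495598] [441.86381871 216.63052843]
shaft ((426.96807861328125, 397.2592468261719), (130.806640625, 25.660795211791992), 75.80935668945312)
```

Request:
move_arm(
  deltas=[
    {"x":0.025,"y":0.0018,"z":0.04,"wx":0,"wy":0,"wz":0,"hand":0.76},
    {"x":0.0513,"y":0.0035,"z":0.08,"wx":0,"wy":0,"wz":0,"hand":0.76},
    {"x":0.0513,"y":0.0035,"z":0.12,"wx":0,"wy":0,"wz":0,"hand":0.76},
    {"x":0.0513,"y":0.0035,"z":0.155,"wx":0,"wy":0,"wz":0,"hand":0.76},
    {"x":0.0513,"y":0.0035,"z":0.18,"wx":0,"wy":0,"wz":0,"hand":0.76},
    {"x":0.0513,"y":0.0035,"z":0.1936,"wx":0,"wy":0,"wz":0,"hand":0.76},
    {"x":0.0513,"y":0.0035,"z":0.1936,"wx":0,"wy":0,"wz":0,"hand":0.76},
  ],
  grip_force=35,
)

```text
time: 14.88
tool_pos: [0.4303, 0.2052, 0.0091]
tool_rot: [3.141, 0.001, -0.0]
contact_force: [0.5, 1.0, 1.0]
opening: 0.0699
```

Request:
move_arm(
  deltas=[
    {"x":0,"y":0,"z":0,"wx":0,"wy":0,"wz":0,"hand":0.6},
    {"x":0,"y":0,"z":0,"wx":0,"wy":0,"wz":0,"hand":0.5},
    {"x":0,"y":0,"z":0,"wx":0,"wy":0,"wz":0,"hand":0.5},
    {"x":0,"y":0,"z":0,"wx":0,"wy":0,"wz":0,"hand":0.5},
    {"x":0,"y":0,"z":0,"wx":0,"wy":0,"wz":0,"hand":0.5},
  ],
)

```text
time: 15.5
tool_pos: [0.4312, 0.2058, 0.0104]
tool_rot: [-3.141, -0.002, 0.001]
contact_force: [-0.1, -1.5, 7.0]
opening: 0.0572
```

```bash
python3 - <<'E'
from h import *
delta([.488,-.204,.10],0)
E
```

```text
t 15.5 d mm [ 56.6 409.8 -89.7] w deg [-0.  -0.1  0.1]
```

Request:
move_arm(
  deltas=[
    {"x":0,"y":0,"z":-0.02,"wx":0,"wy":0,"wz":0,"hand":0.5},
    {"x":0,"y":0,"z":-0.05,"wx":0,"wy":0,"wz":0,"hand":0.5},
    {"x":0,"y":0.02,"z":-0.08,"wx":0,"wy":0,"wz":0,"hand":0.5},
    {"x":0.005,"y":0.055,"z":-0.09,"wx":0,"wy":0,"wz":0,"hand":0.5},
    {"x":0.01,"y":0.1,"z":-0.09,"wx":0,"wy":0,"wz":0,"hand":0.5},
    {"x":0.018,"y":0.15,"z":-0.09,"wx":0,"wy":0,"wz":0,"hand":0.5},
    {"x":0.026,"y":0.2,"z":-0.09,"wx":0,"wy":0,"wz":0,"hand":0.5},
    {"x":0.034,"y":0.25,"z":-0.09,"wx":0,"wy":0,"wz":0,"hand":0.5},
  ],
)

```text
time: 16.5
tool_pos: [0.4643, -0.0456, 0.0993]
tool_rot: [-3.141, 0.001, 0.001]
contact_force: [1.5, 0.1, -2.6]
opening: 0.0572
```

Request:
move_arm(
  deltas=[
    {"x":0.007,"y":0.05,"z":0,"wx":0,"wy":0,"wz":0,"hand":0.5},
    {"x":0.015,"y":0.1,"z":0,"wx":0,"wy":0,"wz":0,"hand":0.5},
    {"x":0.02,"y":0.14,"z":0,"wx":0,"wy":0,"wz":0,"hand":0.5},
    {"x":0.0226,"y":0.158,"z":0,"wx":0,"wy":0,"wz":0,"hand":0.5},
    {"x":0.0226,"y":0.1598,"z":0,"wx":0,"wy":0,"wz":0,"hand":0.5},
    {"x":0.0226,"y":0.1598,"z":0,"wx":0,"wy":0,"wz":0,"hand":0.5},
    {"x":0.0226,"y":0.1598,"z":0,"wx":0,"wy":0,"wz":0,"hand":0.5},
  ],
)

```text
time: 17.38
tool_pos: [0.4873, -0.2026, 0.0995]
tool_rot: [-3.141, 0.001, 0.002]
contact_force: [-0.3, -0.2, -4.0]
opening: 0.0566
```

```bash
python3 - <<'E'
from h import *
delta([.488,-.204,.030],0)
p,im=shot("wrist","w10"); o=monitor.observe(); print(o["tool_pos"],o["opening"])
T=o["tool_pos"]
# ring held: top z +.0085, bottom -.0095
for dx in (-.004,0,.004): print(dx,"bore top far",proj(p,T+[dx+.0125,0,.0085]).round(1),"outer top far",proj(p,T+[dx+.03,0,.0085]).round(1),"bot far",proj(p,T+[dx+.03,0,-.0095]).round(1))
print("nest floor far",proj(p,[.488+.033,-.204,.018]),"rim far",proj(p,[.488+.038,-.204,.025]))
cv2.imwrite("pics/c10.png",cv2.resize(im[120:270,200:440],(800,500),interpolation=cv2.INTER_CUBIC))
E
```

```text
t 17.38 d mm [ 0.8  1.4 69.5] w deg [-0.   0.   0.1]
[ 0.48735628 -0.20276906  0.09956062] 0.05712525230512089
-0.004 bore top far [321.4 234.5] outer top far [321.5 202. ] bot far [321.3 192.5]
0 bore top far [321.4 227.2] outer top far [321.6 194.4] bot far [321.3 185.5]
0.004 bore top far [321.4 219.9] outer top far [321.6 186.6] bot far [321.3 178.5]
nest floor far [322.32007586 158.19776971] rim far [322.44475655 153.02629863]
```

View pics/c10.png

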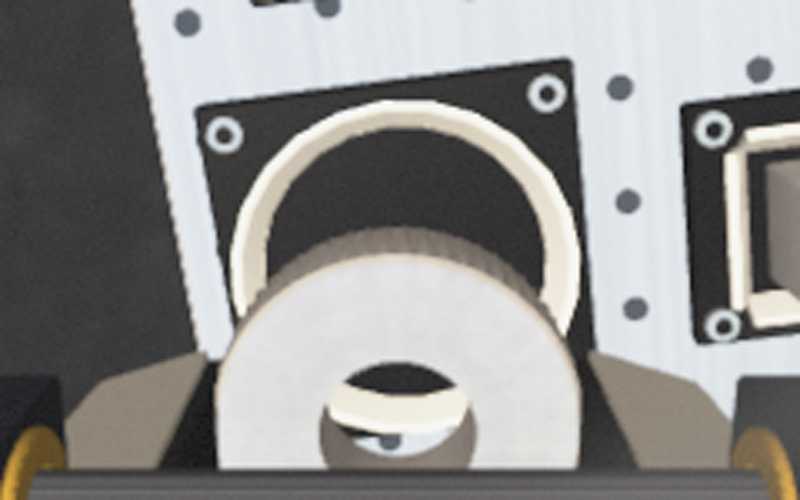

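Ring is held level about 1 mm off the tool centre, and the nest lies where predicted. Lowering it.

Request:
move_arm(
  deltas=[
    {"x":0.001,"y":0.002,"z":0.025,"wx":0,"wy":0,"wz":0,"hand":0.5},
    {"x":0.0015,"y":0.0025,"z":0.045,"wx":0,"wy":0,"wz":0,"hand":0.5},
    {"x":0.0015,"y":0.0025,"z":0.06,"wx":0,"wy":0,"wz":0,"hand":0.5},
    {"x":0.0015,"y":0.0025,"z":0.068,"wx":0,"wy":0,"wz":0,"hand":0.5},
    {"x":0.0015,"y":0.0025,"z":0.0708,"wx":0,"wy":0,"wz":0,"hand":0.5},
    {"x":0.0015,"y":0.0025,"z":0.0708,"wx":0,"wy":0,"wz":0,"hand":0.5},
    {"x":0.0015,"y":0.0025,"z":0.0708,"wx":0,"wy":0,"wz":0,"hand":0.5},
  ],
)

```text
time: 18.3
tool_pos: [0.4893, -0.2067, 0.0293]
tool_rot: [3.141, -0.001, 0.001]
contact_force: [0.2, 0.8, -3.7]
opening: 0.057
```

Request:
move_arm(
  deltas=[
    {"x":0,"y":-0.001,"z":0.001,"wx":0,"wy":0,"wz":0,"hand":0.5},
    {"x":0,"y":-0.001,"z":0.001,"wx":0,"wy":0,"wz":0,"hand":0.68},
    {"x":0,"y":-0.001,"z":0.001,"wx":0,"wy":0,"wz":0,"hand":0.74},
    {"x":0,"y":-0.001,"z":0.001,"wx":0,"wy":0,"wz":0,"hand":0.74},
    {"x":0,"y":-0.001,"z":-0.03,"wx":0,"wy":0,"wz":0,"hand":0.74},
    {"x":0,"y":-0.001,"z":-0.08,"wx":0,"wy":0,"wz":0,"hand":0.74},
    {"x":-0.01,"y":-0.04,"z":-0.12,"wx":0,"wy":0,"wz":0,"hand":0.74},
    {"x":-0.02,"y":-0.09,"z":-0.14,"wx":0,"wy":0,"wz":0,"hand":0.65},
  ],
)

```text
time: 19.3
tool_pos: [0.4695, -0.1165, 0.1709]
tool_rot: [3.14, -0.004, -0.001]
contact_force: [0.8, 0.9, 0.3]
opening: 0.0624
```

```bash
python3 - <<'E'
from h import *
import pickle
# shaft from top & w9: axis centre in each, detailed
t=viewer.camera_params("top"); ti=cv2.imread("pics/top0.png"); wi=cv2.imread("pics/w9.png"); wp=pickle.load(open("w9.p","rb"))
for n,im,P,b in [("top",ti,t,(154,240,210,275)),("w9",wi,wp,(80,100,212,160))]:
    g=cv2.cvtColor(im,cv2.COLOR_BGR2GRAY); s=4
    c=cv2.resize(g[b[1]:b[3],b[0]:b[2]],None,fx=s,fy=s,interpolation=cv2.INTER_CUBIC)
    cs,_=cv2.findContours((c>115).astype(np.uint8),cv2.RETR_EXTERNAL,cv2.CHAIN_APPROX_NONE); k=max(cs,key=cv2.contourArea)[:,0]
    W=np.array([back(P,(q+.5)/s-.5+np.array(b[:2]),.0125)[:2] for q in k],np.float32)*1e3
    r=cv2.minAreaRect(W); a=np.radians(r[2]); e=max(r[1]);
    ax=np.array([np.cos(a),np.sin(a)]); 
    if r[1][0]<r[1][1]: ax=np.array([-ax[1],ax[0]])
    if ax[1]<0: ax=-ax
    c0=np.array(r[0]); d=(W-c0)@ax; w=(W-c0)@np.array([-ax[1],ax[0]])
    print(n,c0.round(1),[round(v,1) for v in r[1]],"angle",np.degrees(np.arctan2(ax[1],ax[0])).round(1))
    for y in range(-60,62,8):
        m=abs(d-y)<3; print(y,w[m].min().round(1),w[m].max().round(1),end=" | ")
    print()
A=np.radians(74.8)
delta([.4265,.395,.15],A)
E
```

```text
top [425.9 394.6] [128.0, 26.3] angle 77.5
-60 -4.5 9.0 | -52 -3.8 8.6 | -44 -4.6 8.8 | -36 -8.5 12.0 | -28 -9.1 12.6 | -20 -9.3 11.3 | -12 -9.4 10.9 | -4 -12.1 13.1 | 4 -12.0 12.9 | 12 -13.1 12.8 | 20 -12.6 13.0 | 28 -13.1 12.4 | 36 -9.9 8.6 | 44 -9.4 7.4 | 52 -9.8 7.2 | 60 -9.7 7.6 | 
w9 [427.1 397.5] [130.9, 25.8] angle 75.8
-60 -5.9 6.6 | -52 -6.0 6.5 | -44 -6.8 7.3 | -36 -10.1 10.6 | -28 -10.2 10.6 | -20 -10.2 10.6 | -12 -12.2 10.8 | -4 -12.8 12.9 | 4 -12.8 12.9 | 12 -12.9 12.8 | 20 -12.8 12.9 | 28 -12.9 12.9 | 36 -9.3 12.1 | 44 -8.5 8.2 | 52 -8.6 8.2 | 60 -8.5 8.1 | 
t 19.3 d mm [ -43.7 -511.5   20. ] w deg [  0.2  -0.1 -74.9]
```

Shaft: axis centre (.4265,.396), direction 75.8°. I swing clear of the instruments (x ≤ .39) while turning.

Request:
move_arm(
  deltas=[
    {"x":-0.02,"y":-0.05,"z":0,"wx":0,"wy":0,"wz":0,"hand":0.6},
    {"x":-0.04,"y":-0.1,"z":0,"wx":0,"wy":0,"wz":0,"hand":0.6},
    {"x":-0.06,"y":-0.15,"z":0,"wx":0,"wy":0,"wz":-8,"hand":0.6},
    {"x":-0.08,"y":-0.2,"z":0,"wx":0,"wy":0,"wz":-16,"hand":0.6},
    {"x":-0.09,"y":-0.25,"z":0,"wx":0,"wy":0,"wz":-25,"hand":0.6},
    {"x":-0.095,"y":-0.3,"z":0,"wx":0,"wy":0,"wz":-34,"hand":0.6},
    {"x":-0.095,"y":-0.35,"z":0,"wx":0,"wy":0,"wz":-43,"hand":0.6},
    {"x":-0.095,"y":-0.4,"z":0,"wx":0,"wy":0,"wz":-52,"hand":0.6},
  ],
)

```text
time: 20.3
tool_pos: [0.3732, 0.2852, 0.1689]
tool_rot: [3.141, -0.001, 0.914]
contact_force: [1.5, -0.1, 0.7]
opening: 0.0551
```

```bash
python3 - <<'E'
from h import *
delta([.375,.4018,.17],np.radians(75.8)); delta([.428,.4018,.17],np.radians(75.8)); 
E
```

```text
t 20.3 d mm [ 93.5 -69.7  -1.1] w deg [  0.   -0.  -23.4]
t 20.3 d mm [125.8 -27.8  -1.1] w deg [  0.   -0.  -23.4]
```

Request:
move_arm(
  deltas=[
    {"x":0.047,"y":-0.035,"z":0,"wx":0,"wy":0,"wz":-8,"hand":0.6},
    {"x":0.0935,"y":-0.0697,"z":0,"wx":0,"wy":0,"wz":-17,"hand":0.6},
    {"x":0.0935,"y":-0.0697,"z":0,"wx":0,"wy":0,"wz":-23.4,"hand":0.6},
    {"x":0.11,"y":-0.05,"z":0,"wx":0,"wy":0,"wz":-23.4,"hand":0.6},
    {"x":0.1258,"y":-0.0278,"z":0.03,"wx":0,"wy":0,"wz":-23.4,"hand":0.6},
    {"x":0.1258,"y":-0.0278,"z":0.07,"wx":0,"wy":0,"wz":-23.4,"hand":0.6},
    {"x":0.1258,"y":-0.0278,"z":0.08,"wx":0,"wy":0,"wz":-23.4,"hand":0.6},
    {"x":0.1258,"y":-0.0278,"z":0.08,"wx":0,"wy":0,"wz":-23.4,"hand":0.6},
  ],
)

```text
time: 21.3
tool_pos: [0.4287, 0.3997, 0.0887]
tool_rot: [-3.141, 0.001, 1.317]
contact_force: [-0.2, 0.6, 0.6]
opening: 0.0553
```

```bash
python3 - <<'E'
from h import *
delta([.428,.4018,.004],np.radians(75.8)); 
p,im=shot("wrist","w11"); e=np.array([np.cos(np.radians(75.8)),np.sin(np.radians(75.8)),0]); c=np.array([.4265,.396,.0125])
print("end+ axis",proj(p,c+.0625*e).round(1),"step 34",proj(p,c+.034*e+[0,0,.0]).round(1),"centre",proj(p,c).round(1))
t,it=shot("top","t11")
q=proj(t,[.488,-.204,.03]).astype(int); print(q)
cv2.imwrite("pics/c11.png",np.hstack([cv2.resize(im[0:300,160:480],(427,400)),cv2.resize(it[q[1]-22:q[1]+22,q[0]-20:q[0]+21],(373,400),interpolation=cv2.INTER_CUBIC)]))
E
```

```text
t 21.3 d mm [ 1.9 -1.1 84.7] w deg [-0.   0.  -0.3]
end+ axis [317.5 127.4] step 34 [317.8 165.7] centre [318.1 208.3]
[400 237]
```

View pics/c11.png

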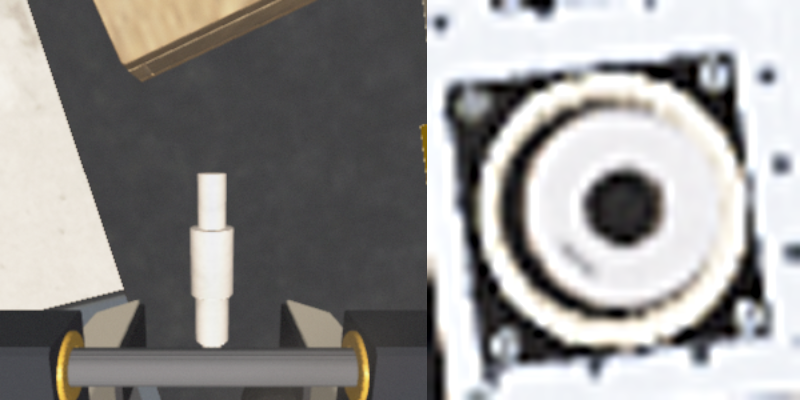

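Ring is seated in its nest; the offset is parallax. The shaft lies between the fingers, and its end and step appear about 2 mm nearer than predicted, so centre ≈ (.426,.394). Descending and gripping.

Request:
move_arm(
  deltas=[
    {"x":-0.002,"y":0,"z":0.035,"wx":0,"wy":0,"wz":0,"hand":0.6},
    {"x":-0.002,"y":0,"z":0.07,"wx":0,"wy":0,"wz":0,"hand":0.6},
    {"x":-0.002,"y":0,"z":0.0847,"wx":0,"wy":0,"wz":0,"hand":0.6},
    {"x":-0.002,"y":0,"z":0.0847,"wx":0,"wy":0,"wz":0,"hand":0.45},
    {"x":-0.002,"y":0,"z":0.0847,"wx":0,"wy":0,"wz":0,"hand":0.3},
    {"x":-0.002,"y":0,"z":0.0847,"wx":0,"wy":0,"wz":0,"hand":0.1},
    {"x":-0.002,"y":0,"z":0.0847,"wx":0,"wy":0,"wz":0,"hand":0.1},
    {"x":-0.002,"y":0,"z":0.0847,"wx":0,"wy":0,"wz":0,"hand":0.1},
  ],
  grip_force=30,
)

```text
time: 22.4
tool_pos: [0.4289, 0.3981, 0.005]
tool_rot: [3.14, -0.001, 1.317]
contact_force: [-1.7, -1.0, 5.4]
opening: 0.0231
```

```bash
python3 - <<'E'
from h import *
o=monitor.observe(); e=Ro.from_euler("xyz",o["tool_rot"]).apply([1,0,0]); print(o["tool_pos"],o["opening"],o["contact_force"],"grasp at shaft y mm",((o["tool_pos"]-np.array([.426,.394,0]))@e*1e3).round(1))
delta([.39,.36,.17],np.radians(75.8)-.0)
E
```

```text
[0.42887121 0.39813269 0.00502738] 0.023142306649886035 [-1.69004951 -0.97097536  5.43664019] grasp at shaft y mm 4.7
t 22.4 d mm [ -46.5  -27.9 -165.1] w deg [ 0.1 -0.1 -0.3]
```

Request:
move_arm(
  deltas=[
    {"x":0,"y":0,"z":-0.015,"wx":0,"wy":0,"wz":0,"hand":0.1},
    {"x":0,"y":0,"z":-0.05,"wx":0,"wy":0,"wz":0,"hand":0.1},
    {"x":0,"y":0,"z":-0.09,"wx":0,"wy":0,"wz":0,"hand":0.1},
    {"x":0,"y":0,"z":-0.135,"wx":0,"wy":0,"wz":0,"hand":0.1},
    {"x":-0.015,"y":-0.02,"z":-0.165,"wx":0,"wy":0,"wz":0,"hand":0.1},
    {"x":-0.035,"y":-0.045,"z":-0.17,"wx":0,"wy":0,"wz":4,"hand":0.1},
    {"x":-0.075,"y":-0.05,"z":-0.17,"wx":0,"wy":0,"wz":12,"hand":0.1},
    {"x":-0.12,"y":-0.05,"z":-0.17,"wx":0,"wy":0,"wz":21,"hand":0.1},
  ],
)

```text
time: 23.4
tool_pos: [0.3488, 0.2933, 0.1746]
tool_rot: [3.141, -0.0, 0.947]
contact_force: [0.9, -0.4, -2.6]
opening: 0.0234
```

```bash
python3 - <<'E'
from h import *
delta([.39,.05,.17],.134); delta([.6172,-.1874,.17],.134); print(monitor.observe()["tool_pos"],monitor.observe()["opening"])
E
```

```text
t 23.4 d mm [-173.4  175.5    4.6] w deg [ 0.  -0.  46.6]
t 23.4 d mm [-233.4  498.6    4.7] w deg [ 0.  -0.  46.6]
[0.34884709 0.29331026 0.17457992] 0.023423863334125175
```

Request:
move_arm(
  deltas=[
    {"x":-0.035,"y":0.035,"z":0,"wx":0,"wy":0,"wz":7,"hand":0.1},
    {"x":-0.07,"y":0.07,"z":0,"wx":0,"wy":0,"wz":15,"hand":0.1},
    {"x":-0.105,"y":0.105,"z":0,"wx":0,"wy":0,"wz":23,"hand":0.1},
    {"x":-0.14,"y":0.14,"z":0,"wx":0,"wy":0,"wz":31,"hand":0.1},
    {"x":-0.173,"y":0.175,"z":0,"wx":0,"wy":0,"wz":39,"hand":0.1},
    {"x":-0.183,"y":0.23,"z":0,"wx":0,"wy":0,"wz":45,"hand":0.1},
    {"x":-0.193,"y":0.28,"z":0,"wx":0,"wy":0,"wz":46.6,"hand":0.1},
    {"x":-0.202,"y":0.33,"z":0,"wx":0,"wy":0,"wz":46.6,"hand":0.1},
  ],
)

```text
time: 24.4
tool_pos: [0.5016, -0.0636, 0.1747]
tool_rot: [3.141, -0.0, 0.136]
contact_force: [1.0, 0.8, -2.1]
opening: 0.0234
```

```bash
python3 - <<'E'
from h import *
delta([.6172,-.1874,.10],.134); print(monitor.observe()["tool_pos"])
E
```

```text
t 24.4 d mm [ 97.7 138.3  74.7] w deg [ 0.  -0.   0.1]
[ 0.50164487 -0.06360324  0.17466175]
```

Request:
move_arm(
  deltas=[
    {"x":0.033,"y":0.046,"z":0,"wx":0,"wy":0,"wz":0,"hand":0.1},
    {"x":0.066,"y":0.092,"z":0.01,"wx":0,"wy":0,"wz":0,"hand":0.1},
    {"x":0.0977,"y":0.138,"z":0.03,"wx":0,"wy":0,"wz":0,"hand":0.1},
    {"x":0.0977,"y":0.138,"z":0.06,"wx":0,"wy":0,"wz":0,"hand":0.1},
    {"x":0.0977,"y":0.138,"z":0.0747,"wx":0,"wy":0,"wz":0,"hand":0.1},
    {"x":0.0977,"y":0.138,"z":0.0747,"wx":0,"wy":0,"wz":0,"hand":0.1},
    {"x":0.0977,"y":0.138,"z":0.0747,"wx":0,"wy":0,"wz":0,"hand":0.1},
  ],
)

```text
time: 25.28
tool_pos: [0.6171, -0.1852, 0.101]
tool_rot: [3.14, -0.002, 0.138]
contact_force: [0.4, 1.0, -3.0]
opening: 0.0233
```

```bash
python3 - <<'E'
from h import *
delta([.6172,-.1874,.0355],.134)
p,im=shot("wrist","w12"); o=monitor.observe(); T=o["tool_pos"]; R=Ro.from_euler("xyz",o["tool_rot"]); print(T,o["tool_rot"])
pr=lambda x,y,z: proj(p,T+R.apply([x/1e3,y/1e3,z/1e3])).round(1)
# far end of shaft at tool x=62.5-4.7=57.8, axis z=-7.5
print("end ctr",pr(57.8,0,-7.5),"end left/right",pr(57.8,-8,-7.5),pr(57.8,8,-7.5),"step far top",pr(29.3,0,-20),"step L/R",pr(29.3,-12.5,-7.5),pr(29.3,12.5,-7.5))
g=cv2.cvtColor(np.ascontiguousarray(im),cv2.COLOR_BGR2GRAY)
for r in range(118,210,3):
    x=np.nonzero(g[r,280:360]>150)[0]; print(r,(x.min()+280,x.max()+280,len(x)) if len(x) else None,end=" ")
# far V location: predicted pixels
e=np.array([np.cos(.134),np.sin(.134),0]);n=np.array([-e[1],e[0],0]);V=np.array([.6125,-.188,0])
print("\nV far bottom",proj(p,V+.0535*e+[0,0,.032]).round(1),"tops",proj(p,V+.0535*e+.014*n+[0,0,.046]).round(1),proj(p,V+.0535*e-.014*n+[0,0,.046]).round(1))
E
```

```text
t 25.27 d mm [-0.3  2.1 65.5] w deg [ 0.1 -0.1  0.2]
[ 0.61722211 -0.18525233  0.10117875] [ 3.14006123e+00 -2.33393061e-03  1.37730067e-01]
end ctr [321.4 137.9] end left/right [304.6 137.9] [338.2 137.9] step far top [321.5 202.9] step L/R [296.3 195.5] [346.2 195.5]
118 None 121 None 124 None 127 (np.int64(280), np.int64(346), 67) 130 (np.int64(280), np.int64(359), 11) 133 (np.int64(280), np.int64(359), 24) 136 (np.int64(280), np.int64(359), 69) 139 (np.int64(280), np.int64(359), 42) 142 (np.int64(280), np.int64(359), 60) 145 (np.int64(280), np.int64(359), 66) 148 (np.int64(280), np.int64(359), 67) 151 (np.int64(280), np.int64(359), 65) 154 (np.int64(280), np.int64(359), 43) 157 (np.int64(280), np.int64(359), 43) 160 (np.int64(280), np.int64(359), 42) 163 (np.int64(280), np.int64(359), 42) 166 (np.int64(280), np.int64(359), 42) 169 (np.int64(280), np.int64(359), 43) 172 (np.int64(280), np.int64(359), 43) 175 (np.int64(280), np.int64(359), 43) 178 (np.int64(280), np.int64(359), 43) 181 (np.int64(280), np.int64(359), 43) 184 (np.int64(280), np.int64(359), 44) 187 (np.int64(280), np.int64(359), 44) 190 (np.int64(280), np.int64(359), 44) 193 (np.int64(280), np.int64(359), 43) 196 (np.int64(280), np.int64(359), 45) 199 (np.int64(280), np.int64(359), 44) 202 (np.int64(280), np.int64(359), 45) 205 (np.int64(280), np.int64(359), 61) 208 (np.int64(280), np.int64(359), 61) 
V far bottom [323.6 140.9] tops [303.3 143. ] [344.6 143.2]
```

Shaft step at row ~204 against 203 predicted, so it is held as planned. Lowering into the Vs.

Request:
move_arm(
  deltas=[
    {"x":0,"y":0.0015,"z":0.025,"wx":0,"wy":0,"wz":0,"hand":0.1},
    {"x":0,"y":0.002,"z":0.045,"wx":0,"wy":0,"wz":0,"hand":0.1},
    {"x":0,"y":0.002,"z":0.056,"wx":0,"wy":0,"wz":0,"hand":0.1},
    {"x":0,"y":0.002,"z":0.062,"wx":0,"wy":0,"wz":0,"hand":0.1},
    {"x":0,"y":0.002,"z":0.065,"wx":0,"wy":0,"wz":0,"hand":0.1},
    {"x":0,"y":0.002,"z":0.065,"wx":0,"wy":0,"wz":0,"hand":0.1},
    {"x":0,"y":0.002,"z":0.065,"wx":0,"wy":0,"wz":0,"hand":0.1},
  ],
)

```text
time: 26.2
tool_pos: [0.6173, -0.1876, 0.0353]
tool_rot: [3.141, -0.001, 0.137]
contact_force: [-1.3, 0.2, 2.7]
opening: 0.0237
```

Request:
move_arm(
  deltas=[
    {"x":0,"y":0,"z":0,"wx":0,"wy":0,"wz":0,"hand":0.3},
    {"x":0,"y":0,"z":0,"wx":0,"wy":0,"wz":0,"hand":0.4},
    {"x":0,"y":0,"z":0,"wx":0,"wy":0,"wz":0,"hand":0.45},
    {"x":0,"y":0,"z":-0.02,"wx":0,"wy":0,"wz":0,"hand":0.45},
    {"x":0,"y":0,"z":-0.06,"wx":0,"wy":0,"wz":0,"hand":0.45},
    {"x":0,"y":0,"z":-0.11,"wx":0,"wy":0,"wz":0,"hand":0.45},
    {"x":-0.04,"y":0.01,"z":-0.15,"wx":0,"wy":0,"wz":0,"hand":0.45},
    {"x":-0.08,"y":0.02,"z":-0.19,"wx":0,"wy":0,"wz":0,"hand":0.45},
  ],
)

```text
time: 27.2
tool_pos: [0.5394, -0.2183, 0.2255]
tool_rot: [3.141, -0.0, 0.138]
contact_force: [0.0, -0.8, -1.2]
opening: 0.0417
```

Request:
move_arm(
  deltas=[
    {"x":-0.01,"y":0.02,"z":-0.04,"wx":0,"wy":0,"wz":0,"hand":0.45},
    {"x":-0.02,"y":0.04,"z":-0.08,"wx":0,"wy":0,"wz":0,"hand":0.45},
    {"x":-0.02,"y":0.04,"z":-0.08,"wx":0,"wy":0,"wz":0,"hand":0.45},
    {"x":-0.02,"y":0.04,"z":-0.08,"wx":0,"wy":0,"wz":0,"hand":0.45},
  ],
)

```text
time: 27.7
tool_pos: [0.5257, -0.2602, 0.3035]
tool_rot: [-3.141, 0.001, 0.137]
contact_force: [0.2, -0.2, 0.6]
opening: 0.0411
```

```bash
python3 - <<'E'
from h import *
import pickle
p,im=shot("wrist","w13"); pickle.dump(p,open("w13.p","wb")); o=monitor.observe(); print(o["time"],o["tool_pos"])
s,i2=shot("scene","s13")
q=[proj(p,[x,y,.02]) for x in (.39,.72) for y in (-.10,-.40)]; q=np.array(q); a=np.maximum(q.min(0).astype(int),0); b=q.max(0).astype(int); b[1]=min(b[1],235); print(a,b)
c=im[a[1]:b[1],a[0]:b[0]]; k=min(400/c.shape[1],560/c.shape[0]); print("k",k)
c=cv2.resize(c,None,fx=k,fy=k,interpolation=cv2.INTER_CUBIC)
u=np.array([proj(s,[x,y,.02]) for x in (.42,.70) for y in (-.12,-.37)]); a2=u.min(0).astype(int)-8;b2=u.max(0).astype(int)+8; print(a2,b2)
d=i2[a2[1]:b2[1],a2[0]:b2[0]]; k2=min(395/d.shape[1],560/d.shape[0]); d=cv2.resize(d,None,fx=k2,fy=k2,interpolation=cv2.INTER_CUBIC)
H=max(c.shape[0],d.shape[0]); P=lambda m:cv2.copyMakeBorder(m,0,H-m.shape[0],0,0,cv2.BORDER_CONSTANT)
cv2.imwrite("pics/fin.png",np.hstack([P(c),P(d)]))
E
```

```text
27.75 [ 0.52566105 -0.25988247  0.3029725 ]
[203   0] [449 235]
k 1.6260162601626016
[311 214] [457 327]
```

View pics/fin.png

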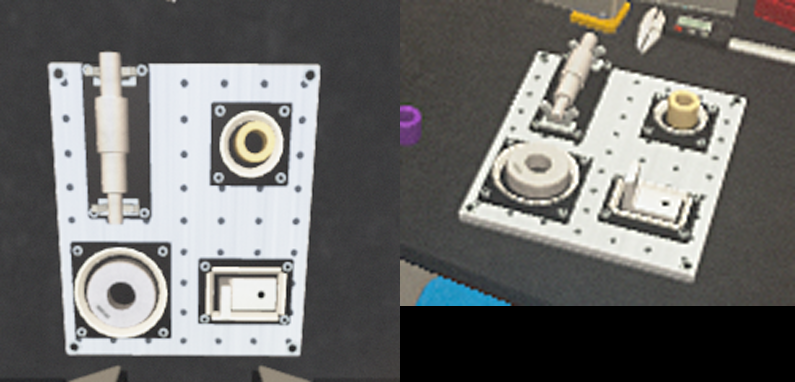

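All four parts look seated. A numeric check from this picture follows.

```bash
python3 - <<'E'
from h import *
import pickle
p=pickle.load(open("w13.p","rb")); f=lambda q,z:(back(p,(np.array(q)+.5)/1.626-.5+[203,0],z)[:2]*1e3).round(1)
a,b=f((108.5,52),.043),f((116,223),.040); print("shaft",a,b,(a+b)/2,np.hypot(*(a-b)),"ang",np.degrees(np.arctan2(*(a-b)[::-1])),"steps",f((112,80),.05),f((115,192),.045))
print("ring bore",f((121,293),.036),"bush",f((256,142),.044))
print("bracket base right edge mid",f((278,295),.026),"web top",f((223,300),.056))
t=viewer.camera_params("top"); im=viewer.read_camera("top"); i0=cv2.imread("pics/top0.png")[:,:,::-1]
d=np.abs(im[205:230,312:338].astype(int)-i0[205:230,312:338]).mean(); print("flanged bush image change",d)
E
```

```text
shaft [ 675.2 -177.8] [ 550.1 -195.3] [ 612.65 -186.55] 126.3180905492163 ang 7.963321559276577 steps [ 655.4 -183.4] [ 574.8 -192.8]
ring bore [ 491.2 -204.9] bush [ 627.3 -297.6]
bracket base right edge mid [ 505.7 -340.6] web top [ 501.7 -290.4]
flanged bush image change 3.7384615384615385
```

```bash
python3 - <<'E'
from h import *
im=np.ascontiguousarray(viewer.read_camera("top")); i0=cv2.imread("pics/top0.png")[:,:,::-1]
g=[np.float32(cv2.cvtColor(np.ascontiguousarray(x[203:232,310:340]),cv2.COLOR_RGB2GRAY)) for x in (i0,im)]
s=cv2.phaseCorrelate(*g)[0]; print("shift px",s)
if np.hypot(*s)<2: print(robot.hand_in())
E
```

```text
shift px (0.03853396328478631, 0.11124489877613897)
the job is handed in; nothing more can be done
None
```

I loaded all four parts onto the pallet and handed the job in at about 28 s of robot time; the hand-in gave no verdict.

My last checks, all from camera pictures:

| Part | Measured from nest centre | Seating in final pictures |
|---|---|---|
| Brass bush | about 1 mm | upright inside the collar |
| Setting ring | about 3 mm, the full side play of its nest | flat inside the collar |
| Angle bracket | about 3 mm, roughly in line | base-down inside the rails |
| Stepped shaft | about 1 mm, in line within about 0.3° | an end in each V |

- **Flanged bush:** its image shifted by about 0.1 pixel, so it has not moved.
- **Look-alikes:** I did not handle the purple bush or the pink bracket.
- **Seating height:** I judged this from the pictures only and did not measure it. The ring and bracket offsets fit parts lying on their nest floors.
- **Disagreement:** the wrist and top cameras first differed by up to 5 mm on the brass bush. I had mistaken its side wall for its top edge, and I corrected this before placing it.

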